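Gauge a torch gas cap and sort it

ROBOT

A 7-joint arm with a two-finger parallel gripper is mounted at the origin on the work surface. World frame = base frame: x ahead of the robot, y to its left, z up, the work surface at z = 0. Lengths are in mm, angles in rad, forces in N, time in s.
With the tool pointing down it reaches from about 400 to 925 mm from the base axis. Payload 4.1 kg.
Tool frame: the origin (TCP) lies at the very end of the fingers, on their centre line; the grasp point (between the pads) lies 19 mm behind it; x points along the fingers, y is the direction in which the jaws open and shut, and the axes are right-handed (so a half turn about x gives the same grasp; the last joint's range is limited). The gripper opens to 85 mm and grips with 20 to 120 N. Pads are 22 mm wide; open, the fingers measure 114 mm over their backs; the gripper's body (76 mm by 85 mm) begins 54 mm behind the grasp point. The pads swing forward as they close: fully open they stand 13 mm farther back than shut.
Start: joints at [-1.295, 0.398, 0.045, 1.537, -0.019, 1.207, -0.051], TCP at [237.938, 604.921, 231.347] pointing down, gripper open.
Joint ranges: [-2.82, 2.82], [-0.49, 2.23], [-1.37, 1.46], [0, 2.46], [-1.36, 4.5], [0.23, 2], [-2.94, 2.94]. Speed limits (rad/s): [2.57, 2.57, 3.14, 3.14, 3.14, 3.14, 3.14].

INTERFACE

Orientations are given as [roll, pitch, yaw] about the fixed x, y, z axes, in that order (R = Rz(yaw) Ry(pitch) Rx(roll)).
In Python, from station import get_obs, read_camera, calibration, order gives the robot as it stands.
- The arm moves only by the tool step_arm, never from a script. Its argument "moves" is a list of rows, each a list of 7 numbers: the shift along the tool's x, y, z in mm, then the turn, a rotation vector about the tool's x, y, z in rad, then the opening, from -1 (shut) to 1 (fully open), so that 0 is half open. A call has 1 to 20 rows; each row shifts and turns the pose as measured when the row begins, along the tool's axes as they then stand; what a row does not reach is not made up. A row lasts 1/10 s, in which the tool goes at most 50 mm and 8.59 degrees, less where a joint would pass 70% of its speed; a pose out of reach is approached as far as the arm can. A call with a gripper value outside its range is refused whole. The fingers move at their own pace and stop on an object; "force" is the grip in N (left out, the last holds). Time passes only in rows, so rows that do not move let the fingers close. It gives the time, the measured TCP pose, the force and the opening at its end, in the units of the state.
- get_obs(): the state, without advancing time (a new reading comes with each control period).
- read_camera(name): name is "side" or "top" or "wrist"; returns the picture (400x640x3 uint8, red, green, blue); there is no depth.
- calibration(name): a dict with "fx", "fy", "cx", "cy" (pixels), "T" (4x4, takes a point from camera to world coordinates). Camera axes: x right, y up, looking along -z (the intrinsics and any distortion apply to the point x, -y, -z); pixel columns grow to the right and rows downward; lengths in mm; the calibration is good to about 2 mm. A picture is of the moment at which its call begins: read the wrist's pose just before it. calibration takes no time and is no camera call; for the wrist camera it gives the pose at the moment of the call.
- order.finish_job(): hands the job in, once; it reports no verdict.
The state is a dict: "time": time; "joints": joint angles; "dq": joint speeds; "effort": joint torques, N m; "eef_pos": TCP position; "orientation": TCP orientation; "wrist_force": force on the tool from outside, world axes, zero at the start; "ft_torque": the same for the moment, N m; "grip_width": finger opening in mm.
Only numpy, scipy, OpenCV 4.12 (cv2) and the standard library are available. Lean on these libraries where they do the work, as an engineer would, in place of code of your own. Each camera call takes 0.05 s, during which the arm holds its last target.

TASK

Check the brass cap on the thread gauge: set it on the spindle and screw it on clockwise until it will turn no further, tightening only until the pointer is inside the green band and never into the red. Then unscrew it and stand it, upright, in the green tray if it went fully home (rim down on the steel disc, orange tell-tale pushed down) or in the red tray if it stopped short. Set it down rather than drop it, do not touch the tell-tale with the gripper, and leave the other things on the bench where they are.

Things in the scene. Friction and masses are not known exactly. Their poses are not given: they have to be found in the camera images.
- cap: Brass screw cap, about 0.3 kg: closed round skirt 45 mm across, 36 mm high, bore 36 mm, standing rim down; grip bar on top. Origin: centre of the lower rim; z up, x along the bar. Inside, two lugs (5 mm high, centred 4 mm above the rim, 6 mm wide, reaching in to radius 11.5 mm) lie under the bar's two ends (+x, -x), so a half turn makes no difference. It may have a hidden burr.
- cap_bar (a point): Middle of the cap's flat-sided grip bar, 45 mm above the rim: 44 mm long along x, 14 mm wide along y, 20 mm high (35 to 55 mm above the rim). A sound and a burred cap look alike and differ from run to run: a sound one turns until its rim rests on the seat; a burred one stops dead 0.8 to 1.3 rad earlier, its rim 4 to 6 mm above the seat.
- gauge_seat (a point): Centre of the gauge's seat: upper face of a steel disc 72 mm across, 40 mm above the bench; z up; it turns with the spindle. A spindle stands on it with a two-start right-hand thread: clockwise from above screws down, 24 mm a turn (3.8 mm per rad), about 2 mm axial and 1.5 mm sideways play. Fully home, the cap's x lies along this x (either way round, within 0.1 rad).
- spindle_top (a point): Top of the dark spindle, 28 mm above the seat: core 20 mm across, 19.5 mm high, with a 7 mm square nose; thread ridges 30 mm across. The lugs pass under the thread's start with the cap 2 rad anticlockwise of home, rim 7.5 mm above the seat. Set down 2.4 to 2.8 rad before home it rests on the thread, rim 8 to 10 mm up; up to a half turn further it lands higher and screws down the same.
- gauge (a joint): Turn of the spindle against its torsion spring, rad: 0 at rest (a stop), growing clockwise with tightening torque, 1 N m per rad, up to 0.9; springs back. The black pointer on the disc's rim (its +x side) reads it on the base's dial: white 0 to 0.25, green 0.25 to 0.65, red above.
- gauge_base: The gauge's fixed round grey base, 108 mm across, 30 mm high, with the painted dial. Origin: centre of its underside.
- telltale (a joint): Orange tell-tale block let into the seat disc on its +y side, 17 to 28 mm from the axis, 7 mm wide. 0: standing 3 mm above the seat, as at the start; 0.003 m: pushed down flush. A cap coming fully home pushes it down (about 1 N) and it stays down.
- tray_green: Fixed green open tray for sound caps, 130 x 130 mm, 30 mm high, walls and floor 4 to 5 mm. Origin: centre of its underside.
- tray_red: Fixed red open tray for burred caps, the same size. Origin: centre of its underside. The two trays may be on either side.
- mandrel: Bystander: black graphite block 52 mm across, 50 mm high, with a steel spike to 106 mm. Origin: centre of its underside.
- jar: Bystander: amber jar 60 mm across, 85 mm high. Origin: centre of its underside.
- union: Bystander: brass ring 38 mm across, 18 mm high. Origin: centre of its underside.
- union_b: Bystander: steel ring 32 mm across, 24 mm high. Origin: centre of its underside.
- paddle: Bystander: graphite paddle, blade 90 x 55 x 12 mm with a wooden handle. Origin: where blade and handle meet, on the bench.
- cork_block: Bystander: cork block 70 x 50 x 30 mm. Origin: centre of its underside.
- driver: Bystander: screwdriver lying near the robot's base.
There are look-alikes about, which are no part of the job. There is more than one size of the cap; the job needs the smaller.

How it is judged:
By the outcome, as a careful person would: the job done as asked, in the order asked, and still so for the second after the job is handed in, with the robot touching nothing.
It also fails if it takes over 72 s, if anything falls off the work surface, if the arm or the gripper's body presses on something with over 40 N, if the wrist force passes 120 N, or if a joint passes its speed limit or range.

## Working session

There is one attempt and no reset: what is moved stays moved. The work goes in short steps, Python scripts to look and compute and a tool call to move; the robot and the scene stay as the last step left them, time stands still between calls to the robot, and variables do not carry over. Pictures are saved under pics/ and viewed, and the job is handed in when it is done.

Besides the shell and the picture viewer there is one more tool, called after "Call:" as name(argument=value, ...) on one line, values as JSON. step_arm: Moves the arm, as the interface text tells. Its arguments: {"type":"object","properties":{"moves":{"type":"array","items":{"type":"array","items":{"type":"number"}}},"force":{"type":"number"}},"required":["moves"]}

```bash
ls; mkdir -p pics; cat > h.py <<'E'
import numpy as np, cv2
from station import get_obs, read_camera, calibration, order
def snap(n,f):
    c=calibration(n); im=read_camera(n); cv2.imwrite('pics/'+f,im[:,:,::-1]); return c,im
def ray(c,u,v):
    d=np.array([(u-c['cx'])/c['fx'],-(v-c['cy'])/c['fy'],-1.0]); T=np.array(c['T']); return T[:3,3],T[:3,:3]@d
def onz(c,u,v,z):
    o,d=ray(c,u,v); return o+d*(z-o[2])/d[2]
def proj(c,p):
    T=np.array(c['T']); q=T[:3,:3].T@(np.array(p)-T[:3,3]); return c['cx']+c['fx']*q[0]/-q[2], c['cy']-c['fy']*q[1]/-q[2]
def tri(rs):
    A=np.zeros((3,3));b=np.zeros(3)
    for o,d in rs:
        d=d/np.linalg.norm(d);M=np.eye(3)-np.outer(d,d);A+=M;b+=M@o
    p=np.linalg.solve(A,b); return p,[np.linalg.norm(np.cross(p-o,d/np.linalg.norm(d))) for o,d in rs]
E
python3 - <<'E'
from h import *
for n in ['top','side','wrist']:
    c,im=snap(n,n+'0.png'); print(n,{k:(np.round(v,3).tolist() if k=='T' else v) for k,v in c.items()})
print(get_obs())
E
```

```text
pics
top {'fx': 441.2901606943408, 'fy': 441.2901606943408, 'cx': 318.918833753572, 'cy': 212.0409417151868, 'T': [[-0.008, 0.986, -0.164, 400.582], [-1.0, -0.007, 0.009, -6.046], [0.008, 0.164, 0.986, 1060.71], [0.0, 0.0, 0.0, 1.0]]}
side {'fx': 435.4890117898233, 'fy': 435.4890117898233, 'cx': 319.85115798657927, 'cy': 198.60455876075318, 'T': [[-0.971, 0.131, -0.2, 365.948], [-0.239, -0.544, 0.804, 733.03], [-0.003, 0.829, 0.56, 577.506], [0.0, 0.0, 0.0, 1.0]]}
wrist {'fx': 317.9752169073703, 'fy': 317.9752169073703, 'cx': 317.1256863577466, 'cy': 198.84660398886615, 'T': [[0.366, -0.879, -0.304, 159.396], [0.931, 0.345, 0.122, 636.107], [-0.002, -0.328, 0.945, 372.624], [0.0, 0.0, 0.0, 1.0]]}
{'time': 0.15, 'joints': array([-1.29498503,  0.39905529,  0.04503174,  1.53756944, -0.01867766,
        1.20693363, -0.05069803]), 'dq': array([ 9.40275861e-04, -3.68234697e-03, -2.88324960e-04, -3.40882226e-03,
       -2.00116776e-04, -1.46587984e-03, -1.33545802e-05]), 'effort': array([ 8.19143970e-04, -4.75561702e+01,  1.36646077e+00, -2.54511219e+01,
        1.17292721e-02,  6.49328096e-03, -6.76381489e-06]), 'eef_pos': array([237.76022481, 604.43312875, 230.48993572]), 'orientation': array([-1.48930284,  1.56925144, -1.86398472]), 'wrist_force': array([0.22110149, 0.44990444, 0.10811645]), 'ft_torque': array([-0.03633629, -0.00808461, -0.05164156]), 'grip_width': 85.4945536117225}
```

View pics/top0.png

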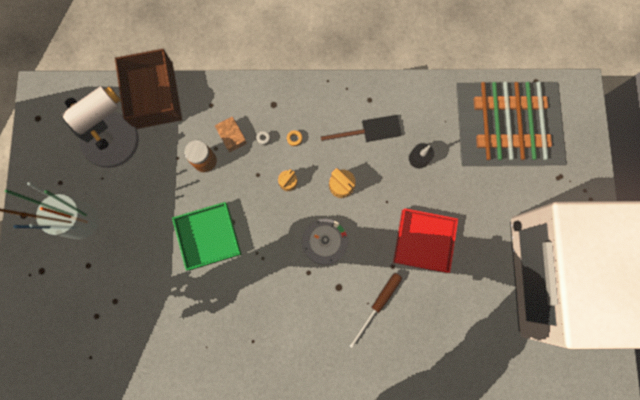

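View pics/side0.png

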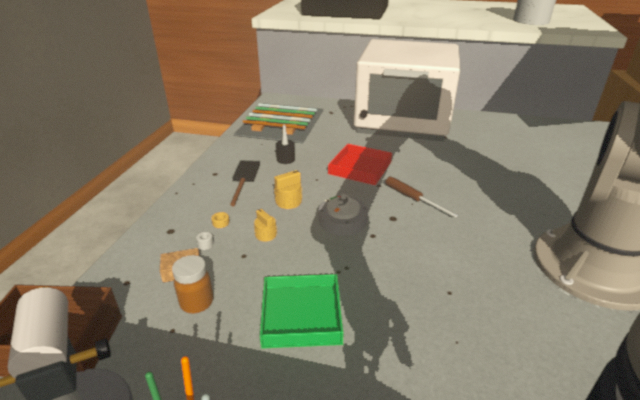

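View pics/wrist0.png

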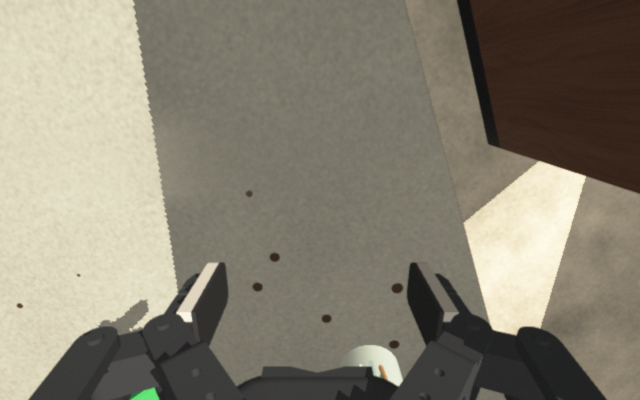

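Top view: two brass caps with bars, at (288,180) (smaller) and (342,182) (larger). The union is the plain ring at (295,137). The gauge is at (325,241), the green tray at (207,236) and the red tray at (427,240). I'll enlarge these to confirm.

```bash
python3 - <<'E'
from h import *
a=cv2.imread('pics/top0.png')[150:270,260:380]; b=cv2.imread('pics/side0.png')[160:260,230:380]
A=cv2.resize(a,None,fx=5,fy=5,interpolation=2); cv2.imwrite('pics/ctop.png',A)
cv2.imwrite('pics/cside.png',cv2.resize(b,None,fx=5,fy=5,interpolation=2))
import types
o=get_obs()
c=calibration('top');s=calibration('side')
for n,(u,v) in dict(small=(288,180),big=(342,182),gauge=(325,241)).items():
    print(n,onz(c,u,v,40).round(1))
for u,v in [(265,226),(288,190),(341,208)]: print(onz(s,u,v,40).round(1))
from scipy.spatial.transform import Rotation as R
print(R.from_euler('xyz',o['orientation']).as_matrix().round(3))
E
```

```text
small [647.6  57.3  40. ]
big [641.9 -70.8  40. ]
gauge [501.8 -28.9  40. ]
[642.1  82.6  40. ]
[636.8 -56.3  40. ]
[505.6 -15.1  40. ]
[[-0.     0.366  0.931]
 [-0.001  0.931 -0.366]
 [-1.    -0.002  0.   ]]
```

View pics/ctop.png

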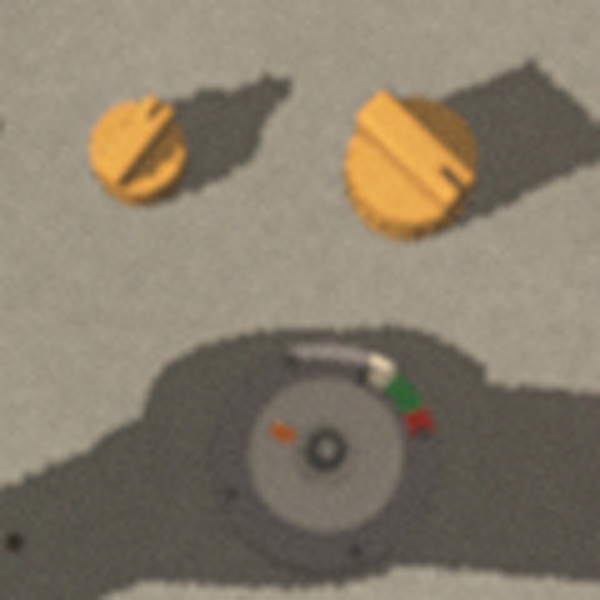

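View pics/cside.png

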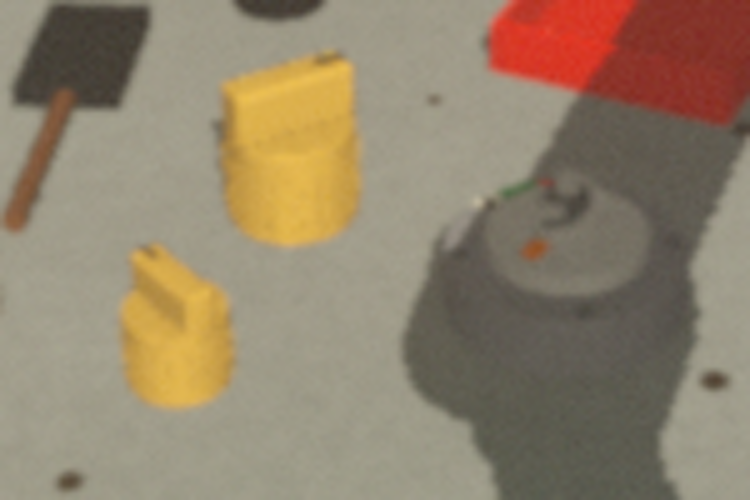

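Call:
step_arm(moves=[[0,-28,39,0,0,0,1],[0,-28,39,0,0,0,1],[0,-28,39,0,0,0,1],[0,-28,39,0,0,0,1],[0,-28,39,0,0,0,1],[0,-28,39,0,0,0,1],[0,-28,39,0,0,0,1],[0,-28,39,0,0,0,1],[0,-28,39,0,0,0,1],[0,-28,39,0,0,0,1],[0,-28,39,0,0,0,1],[0,-28,39,0,0,0,1],[0,-28,39,0,0,0,1],[0,-28,39,0,0,0,1],[0,0,0,0,0,0,1],[0,0,0,0,0,0,1]], force=40)

```text
time: 1.75
eef_pos: [613.9, 19.3, 224.1]
orientation: [-2.128, 1.564, -2.495]
wrist_force: [-0.4, 0.8, -0.8]
grip_width: 85.4
```

```bash
python3 - <<'E'
from h import *
o=get_obs(); print(o['time'],o['joints'].round(3),o['eef_pos'],o['orientation'])
c,im=snap('wrist','w1.png'); np.save('w1T.npy',c['T']); print(np.round(c['T'],3))
for p in [(645,70,50),(505,-22,40)]: print(proj(c,p))
E
```

```text
1.75 [-0.408  0.365  0.4    1.64  -0.147  1.173  1.229] [613.87856688  19.31161423 224.06024817] [-2.12755257  1.56410091 -2.49548934]
[[ 3.60000e-01 -8.83000e-01 -3.01000e-01  5.36035e+02]
 [ 9.33000e-01  3.39000e-01  1.22000e-01  5.08610e+01]
 [-6.00000e-03 -3.24000e-01  9.46000e-01  3.66623e+02]
 [ 0.00000e+00  0.00000e+00  0.00000e+00  1.00000e+00]]
(np.float64(373.9402983662489), np.float64(186.34451605094657))
(np.float64(237.53797599855136), np.float64(86.80817421198775))
```

View pics/w1.png

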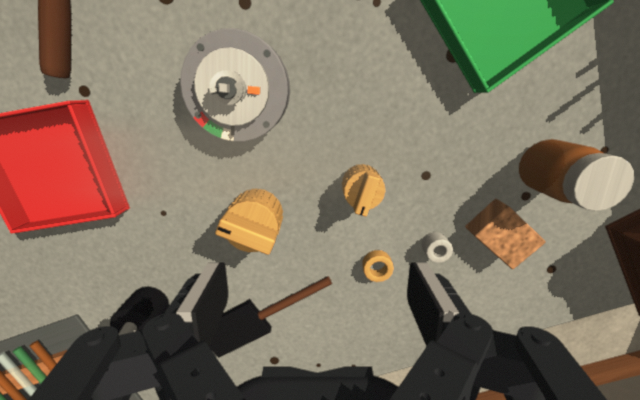

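```bash
python3 - <<'E'
from h import *
a=cv2.imread('pics/w1.png')
cv2.imwrite('pics/w1a.png',np.hstack([cv2.resize(a[150:230,330:405],None,fx=5,fy=5,interpolation=2),cv2.resize(a[25:145,175:295],None,fx=3.3334,fy=3.3334,interpolation=2)]))
E
```

```text
(no output)
```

View pics/w1a.png

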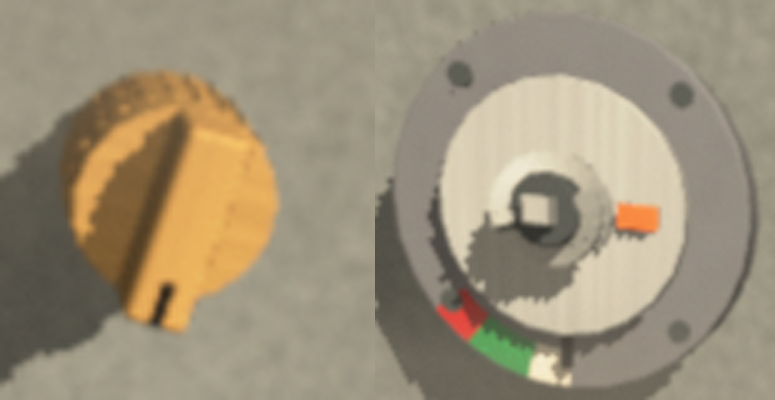

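```bash
python3 - <<'E'
from h import *
c=calibration('wrist'); c['T']=np.load('w1T.npy')
t=calibration('top'); s=calibration('side')
a=onz(c,374,176.2,55);b=onz(c,362,214.4,55);print('bar',a.round(1),b.round(1),'len',np.linalg.norm(a-b),'mid',((a+b)/2).round(1),'ang',np.arctan2(*(a-b)[[1,0]]))
g=onz(c,232,86.2,40);n=onz(c,223.6,87.7,68);tt=onz(c,253.9,90.4,43);p=onz(c,232.6,130.6,40)
print('disc',g,'nose',n,'tt',tt,np.arctan2(*(tt-g)[[1,0]])-np.pi/2,np.linalg.norm(tt-g),'ptr',p,np.arctan2(*(p-g)[[1,0]]))
# triangulate
P=tri([ray(c,232,86.2),ray(t,325.2,240.2),ray(s,343.4,207)]);print('disc tri',P)
print('disc w+t',tri([ray(c,232,86.2),ray(t,325.2,240.2)]))
print('capmid top proj',proj(t,(a+b)/2),'side',proj(s,(a+b)/2))
for q in (a,b,n): print(proj(t,q),proj(s,q))
E
```

```text
bar [633.1  73.   55. ] [668.2  48.5  55. ] len 42.758009510133846 mid [650.6  60.8  55. ] ang 2.5321458594770045
disc [502.56117444 -26.77497632  40.        ] nose [503.87330513 -27.64318658  68.        ] tt [513.92609228  -8.01282851  43.        ] -0.5446268456642787 22.139998826189007 ptr [541.01043718 -44.91054342  40.        ] -0.44073217719974095
disc tri (array([503.04610938, -28.88256025,  33.79172839]), [np.float64(1.2865477285000861), np.float64(1.4356546248885573), np.float64(0.18035166695608007)])
disc w+t (array([503.11123511, -28.60534166,  36.20612198]), [np.float64(1.3149997813162255), np.float64(1.314999781316214)])
capmid top proj (np.float64(286.125550372798), np.float64(177.2258117636128)) side (np.float64(264.13273065595695), np.float64(213.22934741929123))
(np.float64(280.84704949089274), np.float64(184.573762309666)) (np.float64(270.2846569949888), np.float64(217.90329072730745))
(np.float64(291.37365484972054), np.float64(169.92017461024196)) (np.float64(258.1626154738318), np.float64(208.69353564818167))
(np.float64(324.68218327888883), np.float64(238.87422744659543)) (np.float64(343.2844516930376), np.float64(194.02882900196218))
```

Call:
step_arm(moves=[[30,17,6,0,0,0,1],[30,17,7,0,0,0,1],[34,18,6,0,0,0,1],[0,0,0,0.12,0,0,1],[0,0,0,0.12,0,0,1],[0,0,0,0,0,0,1]])

```text
time: 2.4
eef_pos: [647.3, 72.8, 126.2]
orientation: [-2.61, 1.564, 3.071]
wrist_force: [0.5, 0.2, -0.5]
grip_width: 85.1
```

```bash
cat >> h.py <<'E'
from scipy.spatial.transform import Rotation as Rr
def st():
    o=get_obs(); M=Rr.from_euler('xyz',o['orientation']).as_matrix()
    print('t',round(o['time'],2),'q',o['joints'].round(2),'p',o['eef_pos'].round(1),'yawY',round(np.arctan2(M[1,1],M[0,1]),3),'xax',M[:,0].round(3),'F',o['wrist_force'].round(1),'T',o['ft_torque'].round(2),'w',round(o['grip_width'],1)); return o,M
def plan(target,yaw=None):
    o,M=st(); d=M.T@(np.array(target)-o['eef_pos']); print('tool shift',d.round(1))
    if yaw is not None:
        e=np.array([0,0,-1.]); y=np.array([np.cos(yaw),np.sin(yaw),0]); G=np.stack([e,y,np.cross(e,y)],1); print('rotvec',Rr.from_matrix(M.T@G).as_rotvec().round(3))
E
python3 - <<'E'
from h import *
st()
c,im=snap('wrist','w2.png'); np.save('w2T.npy',c['T'])
cv2.imwrite('pics/w2a.png',cv2.resize(im[170:320,230:430,::-1],None,fx=4,fy=4,interpolation=2))
E
```

```text
t 2.4 q [-0.47  0.53  0.41  1.64 -0.24  1.03  0.98] p [647.3  72.8 126.2] yawY 0.968 xax [-0.007  0.    -1.   ] F [ 0.5  0.2 -0.5] T [ 0.03 -0.03  0.02] w 85.1
```

View pics/w2a.png

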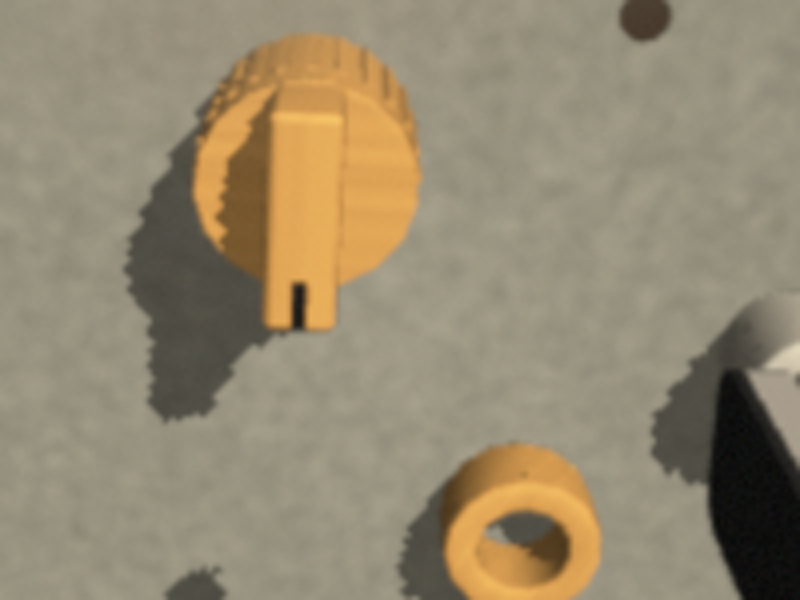

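```bash
python3 - <<'E'
from h import *
c=calibration('wrist');c2=dict(c); c2['T']=np.load('w2T.npy'); c1=dict(c); c1['T']=np.load('w1T.npy')
pts={'A':((374,176.2),(306.9,199.75)),'B':((362,214.4),(305,252.1))}
R={}
for k,(p,q) in pts.items():
    R[k]=tri([ray(c1,*p),ray(c2,*q)]); print(k,R[k], 'at55',onz(c2,*q,55).round(1))
a,b=[onz(c2,*pts[k][1],55) for k in 'AB']
print('mid',(a+b)/2,'len',np.linalg.norm(a-b),'ang',np.arctan2(*(a-b)[[1,0]]))
m=(a+b)/2; print('union',onz(c2,230+520/4,170+540/4,18).round(1))
plan([m[0],m[1],100],np.arctan2(*(a-b)[[1,0]])-np.pi/2)
E
```

```text
A (array([634.16924471,  72.93405047,  54.53879025]), [np.float64(0.8902998887575113), np.float64(0.8902998887574894)]) at55 [635.   72.8  55. ]
B (array([667.10573944,  48.56744026,  57.66978798]), [np.float64(0.06701488732039335), np.float64(0.06701488732032426)]) at55 [668.3  47.6  55. ]
mid [651.62485243  60.24002195  55.        ] len 41.78972537760775 ang 2.4942980851212098
union [758.5  45.4  18. ]
t 2.45 q [-0.47  0.53  0.41  1.64 -0.24  1.03  0.99] p [647.6  72.8 126.7] yawY 0.971 xax [-0.006  0.001 -1.   ] F [-0.1  0.4  0.8] T [ 0.07  0.03 -0.01] w 85.3
tool shift [26.6 -8.  10.6]
rotvec [ 0.047 -0.005  0.003]
```

Call:
step_arm(moves=[[22,-8,10.5,0.047,0,0,0],[0,0,0,0,0,0,0],[0,0,0,0,0,0,0]])

```text
time: 2.75
eef_pos: [651.8, 63.8, 106.4]
orientation: [2.978, 1.566, 2.341]
wrist_force: [1.0, 0.3, -0.4]
grip_width: 44.3
```

```bash
python3 - <<'E'
from h import *
plan([651.2,60.4,41],0.926)
E
```

```text
t 2.75 q [-0.45  0.55  0.41  1.65 -0.26  0.99  0.98] p [651.8  63.8 106.4] yawY 0.934 xax [-0.003  0.003 -1.   ] F [ 1.   0.3 -0.4] T [ 0.02 -0.03 -0.04] w 44.3
tool shift [65.4 -3.1  1.8]
rotvec [ 0.008 -0.005 -0.001]
```

Call:
step_arm(moves=[[22,-3,1.5,0,0,0,0],[20,0,0,0,0,0,0],[15,0,0,0,0,0,0],[0,0,0,0,0,0,0],[0,0,0,0,0,0,0]])

```text
time: 3.25
eef_pos: [654.3, 64.2, 54.0]
orientation: [1.589, 1.561, 0.961]
wrist_force: [0.6, 0.7, 0.1]
grip_width: 42.7
```

```bash
python3 - <<'E'
from h import *
plan([651.2,60.4,41],0.926)
E
```

```text
t 3.25 q [-0.43  0.61  0.38  1.69 -0.29  0.89  1.01] p [654.3  64.2  54. ] yawY 0.943 xax [ 0.005  0.008 -1.   ] F [0.6 0.7 0.1] T [ 0.02 -0.01 -0.02] w 42.7
tool shift [13.  -5.  -0.3]
rotvec [ 0.017 -0.    -0.01 ]
```

Call:
step_arm(moves=[[6,-5,0,0.015,0,-0.01,0],[5,0,0,0,0,0,0],[0,-1,0,0,0,0,0]])

```text
time: 3.55
eef_pos: [652.2, 59.7, 44.6]
orientation: [0.644, 1.568, 0.001]
wrist_force: [-1.0, -0.6, 0.0]
grip_width: 42.4
```

```bash
python3 - <<'E'
from h import *
plan([651.2,60.4,41],0.926)
c,im=snap('wrist','w3.png')
E
```

```text
t 3.55 q [-0.43  0.62  0.39  1.7  -0.29  0.87  1.  ] p [652.2  59.7  44.6] yawY 0.928 xax [ 0.003  0.    -1.   ] F [-1.  -0.6  0. ] T [0.01 0.01 0.07] w 42.4
tool shift [ 3.6 -0.  -1.2]
rotvec [ 0.002  0.002 -0.002]
```

View pics/w3.png

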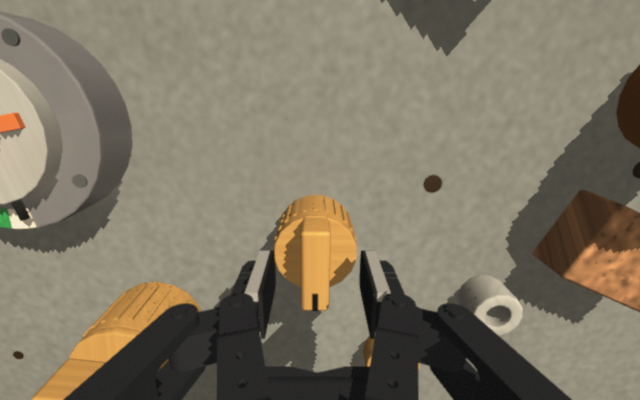

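The small cap's bar, at (315,265), is centred and square between the pads. Going down 3 mm and closing.

Call:
step_arm(moves=[[3.5,0,-1,0,0,0,0],[0,0,0,0,0,0,-1],[0,0,0,0,0,0,-1],[0,0,0,0,0,0,-1],[0,0,0,0,0,0,-1],[0,0,0,0,0,0,-1]], force=60)

```text
time: 4.2
eef_pos: [651.7, 59.4, 41.9]
orientation: [0.564, 1.567, -0.079]
wrist_force: [0.3, -0.2, -1.0]
grip_width: 12.4
```

```bash
python3 - <<'E'
from h import *
plan([651.2,60.4,41],0.926)
E
```

```text
t 4.2 q [-0.43  0.63  0.38  1.7  -0.29  0.87  1.  ] p [651.7  59.4  41.9] yawY 0.927 xax [ 0.004 -0.    -1.   ] F [ 0.3 -0.2 -1. ] T [ 0.03 -0.02 -0.01] w 12.4
tool shift [ 0.8  0.5 -1. ]
rotvec [ 0.001  0.003 -0.002]
```

Call:
step_arm(moves=[[-20,0,0,0,0,0,-1],[-30,0,0,0,0,0,-1],[-30,0,0,0,0,0,-1],[-20,0,0,0,0,0,-1],[0,0,0,0,0,0,-1]])

```text
time: 4.7
eef_pos: [647.2, 59.9, 139.6]
orientation: [-2.253, 1.563, -2.896]
wrist_force: [0.7, -0.1, -2.9]
grip_width: 12.2
```

```bash
python3 - <<'E'
from h import *
plan([455,-10,150],0.63)
c,im=snap('wrist','w4.png')
E
```

```text
t 4.7 q [-0.47  0.51  0.43  1.64 -0.24  1.05  0.96] p [647.2  59.9 139.6] yawY 0.928 xax [-0.007 -0.002 -1.   ] F [ 0.7 -0.1 -2.9] T [-0.   -0.09  0.  ] w 12.2
tool shift [  -8.9 -171.2 -111.9]
rotvec [ 0.298 -0.004  0.006]
```

View pics/w4.png

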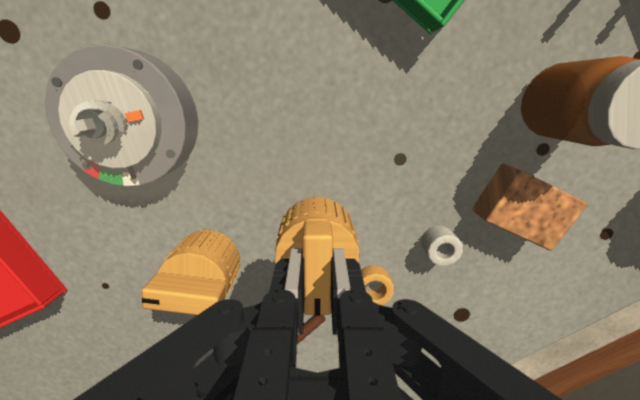

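Call:
step_arm(moves=[[0,-41,0,0,0,0,-1],[0,-41,0,0,0,0,-1],[0,-41,0,0,0,0,-1],[0,-36,0,0,0,0,-1],[0,0,0,0,0,0,-1],[0,0,0,0,0,0,-1]])

```text
time: 5.35
eef_pos: [539.9, -68.5, 127.1]
orientation: [-2.447, 1.543, -3.086]
wrist_force: [1.0, 1.1, -3.2]
grip_width: 12.3
```

```bash
python3 - <<'E'
from h import *
st()
c,im=snap('wrist','w5.png'); np.save('w5T.npy',c['T'])
u,v=map(int,proj(c,(503,-28,40))); print(u,v)
v0=max(0,v-75);u0=u-100
print(u0,v0)
cv2.imwrite('pics/w5a.png',cv2.resize(im[v0:v0+150,u0:u0+200,::-1],None,fx=4,fy=4,interpolation=2))
E
```

```text
t 5.35 q [-0.34  0.37  0.48  1.89 -0.2   0.96  1.16] p [539.9 -68.5 127.1] yawY 0.932 xax [-0.028 -0.002 -1.   ] F [ 1.   1.1 -3.2] T [ 0.08 -0.08 -0.03] w 12.3
333 136
233 61
```

View pics/w5a.png

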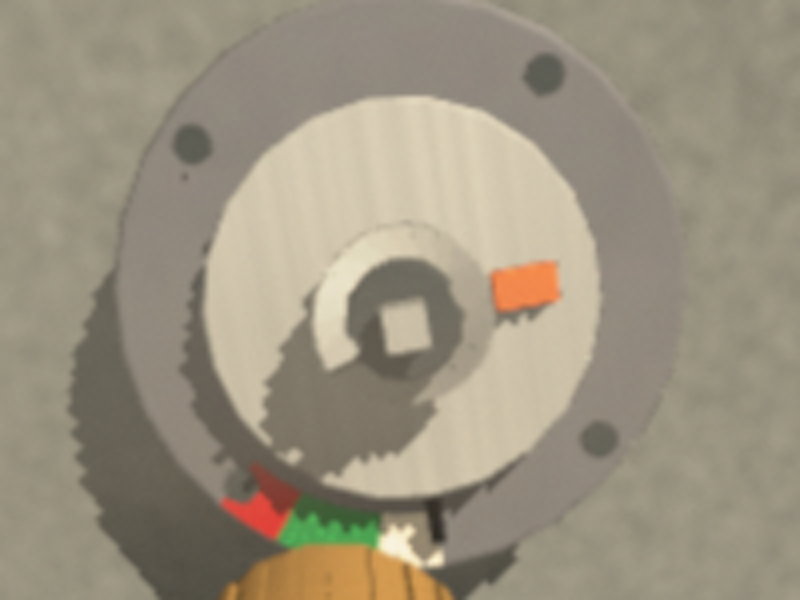

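View pics/w5.png

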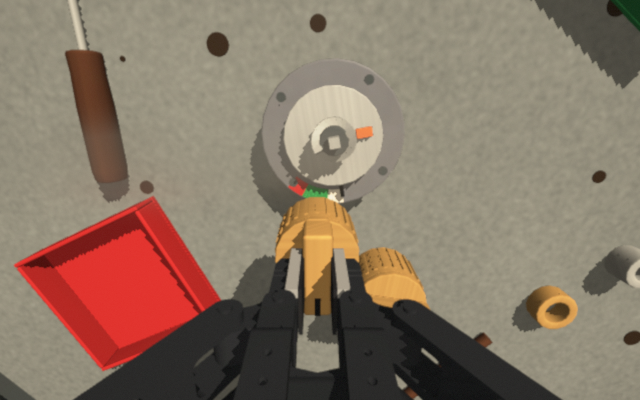

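```bash
python3 - <<'E'
from h import *
c=calibration('wrist'); c['T']=np.load('w5T.npy'); c1=dict(c);c1['T']=np.load('w1T.npy')
g=onz(c,333.6,135.25,40);n=onz(c,334.5,142.75,68);tt=onz(c,364.25,132.25,43);p=onz(c,342.25,191.5,40)
print('disc',g,'nose',n)
for q,m in ((tt,g),(p,g),(tt,n),(p,n)): 
  d=(q-m)[:2]; print(np.linalg.norm(d),np.arctan2(d[1],d[0]))
print('tri disc',tri([ray(c,333.6,135.25),ray(c1,232,86.2)]),'tri nose',tri([ray(c,334.5,142.75),ray(c1,223.6,87.7)]))
a=onz(c,233+495/4,61+270/4,43);b=onz(c,233+555/4,61+262/4,43);print('tt edge ang',np.arctan2(*(b-a)[[1,0]])-np.pi/2)
a=onz(c,233+388/4,61+354/4,68);b=onz(c,233+430/4,61+349/4,68);print('nose edge ang',np.arctan2(*(b-a)[[1,0]])-np.pi/2)
E
```

```text
disc [502.34633897 -27.08421368  40.        ] nose [503.35623233 -28.17645199  68.        ]
21.584846098191644 1.0468929104219962
42.643281281267875 -0.468974747413256
22.071154217558313 1.1113131912550118
41.25201357213868 -0.45642065007328053
tri disc (array([502.45948935, -27.10678405,  38.73845734]), [np.float64(0.04196731447202928), np.float64(0.041967314472013184)]) tri nose (array([503.64339468, -28.27753736,  65.68007212]), [np.float64(0.031297551547813385), np.float64(0.031297551547810554)])
tt edge ang -0.5063093877917584
nose edge ang -0.5172702816759642
```

```bash
python3 - <<'E'
from h import *
im=cv2.imread('pics/w5.png')
cv2.imwrite('pics/w5b.png',cv2.resize(im[185:335,250:400],None,fx=4,fy=4,interpolation=2))
E
```

```text
(no output)
```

View pics/w5b.png

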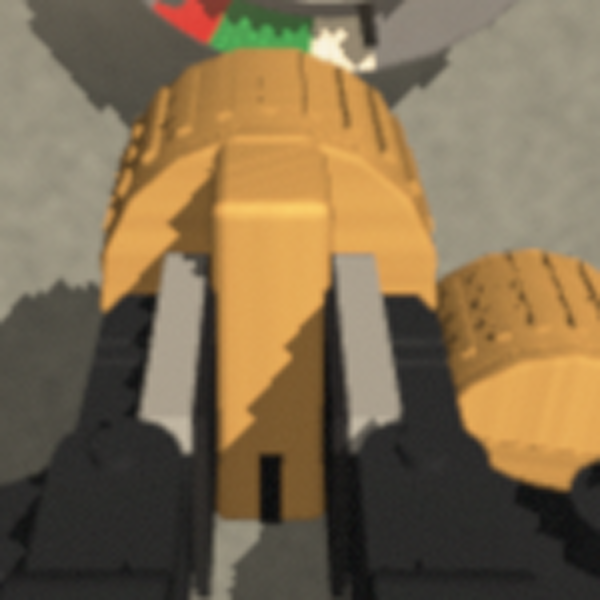

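```bash
python3 - <<'E'
from h import *
o,M=st()
c=calibration('wrist')
for h in (12,13,14):
    a,b=[M.T@(onz(c,u,v,o['eef_pos'][2]+h)-o['eef_pos']) for u,v in ((317.6,237.5),(317.5,315))]
    print(h,a.round(2),b.round(2),((a+b)/2).round(2))
plan([502.8,-27.6,150],0.54)
E
```

```text
t 5.4 q [-0.34  0.37  0.48  1.89 -0.19  0.96  1.16] p [539.3 -69.2 126.9] yawY 0.932 xax [-0.029 -0.003 -1.   ] F [-1.6 -0.9 -3. ] T [-0.12  0.05 -0.03] w 12.0
12 [-11.56   0.84 -20.7 ] [-12.49   0.8   21.23] [-12.03   0.82   0.26]
13 [-12.55   0.84 -21.18] [-13.47   0.8   20.42] [-13.01   0.82  -0.38]
14 [-13.54   0.84 -21.67] [-14.46   0.8   19.62] [-14.     0.82  -1.02]
t 5.4 q [-0.34  0.37  0.48  1.89 -0.19  0.96  1.16] p [539.3 -69.2 126.9] yawY 0.932 xax [-0.029 -0.003 -1.   ] F [-1.6 -0.9 -3. ] T [-0.12  0.05 -0.03] w 12.0
tool shift [-22.1  11.2 -54.6]
rotvec [ 0.392 -0.018  0.024]
```

Call:
step_arm(moves=[[-25,0,0,0,0,0,-1],[0,5,-25,0,0,0,-1],[0,5,-25,0,0,0,-1],[0,0,0,0.13,-0.01,0.01,-1],[0,0,0,0.13,-0.01,0.01,-1],[0,0,0,0.12,0,0,-1],[0,0,0,0,0,0,-1]])

```text
time: 6.1
eef_pos: [506.0, -21.4, 148.4]
orientation: [-1.723, 1.563, -2.743]
wrist_force: [-0.5, -1.2, -4.5]
grip_width: 12.4
```

```bash
python3 - <<'E'
from h import *
plan([502.8,-27.6,125],0.54)
E
```

```text
t 6.1 q [-0.51  0.26  0.54  1.98 -0.16  0.95  0.67] p [506.  -21.4 148.4] yawY 0.551 xax [-0.007 -0.003 -1.   ] F [-0.5 -1.2 -4.5] T [-0.05 -0.02  0.02] w 12.4
tool shift [23.5 -5.8  3.6]
rotvec [ 0.011 -0.001  0.007]
```

Call:
step_arm(moves=[[18,-6,3.5,0.01,0,0.006,-1],[5,0,0,0,0,0,-1],[0,0,0,0,0,0,-1]])

```text
time: 6.4
eef_pos: [504.0, -24.6, 124.3]
orientation: [-2.333, 1.569, 2.933]
wrist_force: [0.4, -0.5, -2.9]
grip_width: 12.3
```

```bash
python3 - <<'E'
from h import *
plan([502.8,-27.6,112],0.54)
E
```

```text
t 6.4 q [-0.49  0.29  0.53  2.01 -0.19  0.89  0.7 ] p [504.  -24.6 124.3] yawY 0.553 xax [-0.001  0.    -1.   ] F [ 0.4 -0.5 -2.9] T [ 0.01 -0.06  0.03] w 12.3
tool shift [12.3 -2.6  1.9]
rotvec [ 0.013 -0.001  0.001]
```

Call:
step_arm(moves=[[5,-3,2,0.013,0,0,-1],[5,0,0,0,0,0,-1],[0,-0.5,0,0,0,0,-1]])

```text
time: 6.7
eef_pos: [503.2, -27.6, 114.2]
orientation: [-2.96, 1.57, 2.294]
wrist_force: [0.2, 0.9, -3.3]
grip_width: 12.2
```

```bash
python3 - <<'E'
from h import *
plan([502.8,-27.6,104],0.54)
s,im=snap('side','s1.png')
cv2.imwrite('pics/s1a.png',cv2.resize(im[150:250,290:400,::-1],None,fx=5,fy=5,interpolation=2))
E
```

```text
t 6.7 q [-0.48  0.3   0.53  2.02 -0.2   0.87  0.71] p [503.2 -27.6 114.2] yawY 0.542 xax [-0.  0. -1.] F [ 0.2  0.9 -3.3] T [ 0.09 -0.    0.01] w 12.2
tool shift [10.2 -0.4 -0.2]
rotvec [ 0.002 -0.001  0.   ]
```

View pics/s1a.png

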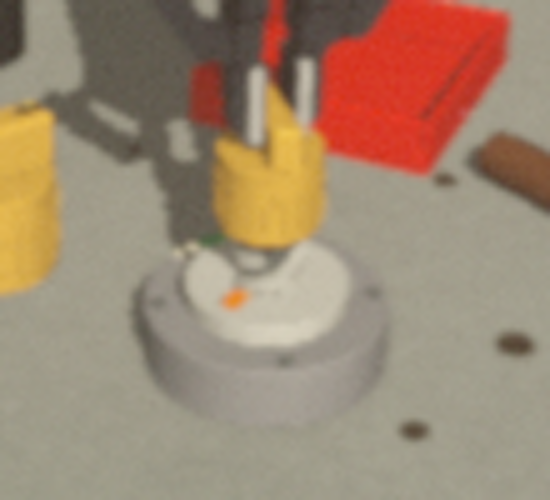

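Side view: the cap hangs in line over the spindle (cap near crop (270,190), disc centre near (270,285)). Lowering it gently.

Call:
step_arm(moves=[[5,0,0,0,0,0,-1],[4,0,0,0,0,0,-1],[3,0,0,0,0,0,-1],[0,0,0,0,0,0,-1]])

```text
time: 7.15
eef_pos: [503.9, -27.7, 102.0]
orientation: [1.496, 1.569, 0.467]
wrist_force: [-0.3, -0.3, -3.2]
grip_width: 12.5
```

```bash
python3 - <<'E'
from h import *
plan([502.8,-27.6,95],0.54)
E
```

```text
t 7.15 q [-0.47  0.32  0.52  2.03 -0.22  0.84  0.72] p [503.9 -27.7 102. ] yawY 0.542 xax [ 0.001  0.001 -1.   ] F [-0.3 -0.3 -3.2] T [-0.    0.03 -0.03] w 12.5
tool shift [ 7.  -0.9 -0.7]
rotvec [ 0.002  0.    -0.001]
```

Call:
step_arm(moves=[[3,-0.5,-0.5,0,0,0,-1],[3,0,0,0,0,0,-1],[2,0,0,0,0,0,-1],[0,0,0,0,0,0,-1]])

```text
time: 7.55
eef_pos: [503.2, -27.5, 93.3]
orientation: [1.482, 1.569, 0.454]
wrist_force: [0.4, 0.6, -3.9]
grip_width: 12.1
```

```bash
python3 - <<'E'
from h import *
plan([502.8,-27.6,90],0.54)
E
```

```text
t 7.55 q [-0.47  0.34  0.52  2.04 -0.23  0.82  0.73] p [503.2 -27.5  93.3] yawY 0.542 xax [ 0.001  0.001 -1.   ] F [ 0.4  0.6 -3.9] T [-0.02 -0.02  0.05] w 12.1
tool shift [ 3.3 -0.4 -0.1]
rotvec [ 0.002  0.    -0.002]
```

Call:
step_arm(moves=[[1.5,0,0,0,0,0,-1],[1.5,0,0,0,0,0,-1],[0,0,0,0,0,0,-1]])

```text
time: 7.85
eef_pos: [503.6, -27.5, 91.0]
orientation: [1.696, 1.569, 0.667]
wrist_force: [-1.2, -0.1, -1.0]
grip_width: 11.9
```

```bash
python3 - <<'E'
from h import *
plan([502.8,-27.6,90],0.54)
E
```

```text
t 7.85 q [-0.46  0.34  0.52  2.04 -0.23  0.82  0.73] p [503.6 -27.5  91. ] yawY 0.542 xax [ 0.002  0.001 -1.   ] F [-1.2 -0.1 -1. ] T [-0.01  0.27 -0.05] w 11.9
tool shift [ 1.  -0.7 -0.3]
rotvec [ 0.002 -0.    -0.002]
```

Call:
step_arm(moves=[[0.5,-0.5,0,0.13,0,0,-1],[0.4,0,0,0.13,0,0,-1],[0.4,0,0,0.13,0,0,-1],[0.4,0,0,0.13,0,0,-1],[0,0,0,0,0,0,-1]])

```text
time: 8.35
eef_pos: [503.7, -27.9, 89.1]
orientation: [1.888, 1.567, 0.319]
wrist_force: [0.0, -0.4, -3.6]
grip_width: 12.5
```

```bash
python3 - <<'E'
from h import *
plan([502.8,-27.6,89])
E
```

```text
t 8.35 q [-0.56  0.37  0.64  2.04 -0.3   0.82  0.26] p [503.7 -27.9  89.1] yawY 0.002 xax [ 0.004  0.001 -1.   ] F [ 0.  -0.4 -3.6] T [-0.01 -0.02  0.01] w 12.5
tool shift [ 0.1 -0.9 -0.3]
```

Call:
step_arm(moves=[[0.4,0,0,0.13,0,0,-1],[0.4,-0.5,0,0.13,0,0,-1],[0.5,0,0,0.13,0,0,-1],[0,0,0,0,0,0,-1]])

```text
time: 8.75
eef_pos: [503.5, -28.0, 87.7]
orientation: [2.084, 1.566, 0.123]
wrist_force: [-0.0, 0.1, -4.0]
grip_width: 12.2
```

```bash
python3 - <<'E'
from h import *
plan([502.8,-27.6,88])
E
```

```text
t 8.75 q [-0.63  0.39  0.73  2.05 -0.36  0.83 -0.08] p [503.5 -28.   87.7] yawY -0.39 xax [ 0.005  0.001 -1.   ] F [-0.   0.1 -4. ] T [-0.02  0.06  0.  ] w 12.2
tool shift [-0.3 -0.8 -0.1]
```

Call:
step_arm(moves=[[0.4,0,0,0.13,0,0,-1],[0.4,0,0,0.13,0,0,-1],[0.4,0,0,0.13,0,0,-1],[0.4,0,0,0.13,0,0,-1],[0,0,0,0,0,0,-1]])

```text
time: 9.25
eef_pos: [504.1, -28.6, 87.0]
orientation: [2.605, 1.565, 0.13]
wrist_force: [-0.3, 0.4, -2.4]
grip_width: 12.4
```

```bash
python3 - <<'E'
from h import *
plan([502.8,-27.6,86],-0.91)
E
```

```text
t 9.25 q [-0.72  0.44  0.86  2.05 -0.45  0.84 -0.51] p [504.1 -28.6  87. ] yawY -0.904 xax [ 0.006  0.001 -1.   ] F [-0.3  0.4 -2.4] T [-0.04  0.08  0.04] w 12.4
tool shift [ 1.  -1.6  0.4]
rotvec [ 0.006 -0.005 -0.003]
```

Call:
step_arm(moves=[[0.5,-0.8,0,0.08,-0.003,-0.002,-1],[0.4,-0.4,0,0.08,0,0,-1],[0,0,0,0,0,0,-1]])

```text
time: 9.55
eef_pos: [504.3, -28.9, 86.8]
orientation: [2.448, 1.567, -0.172]
wrist_force: [-0.2, -0.3, -2.2]
grip_width: 12.4
```

```bash
python3 - <<'E'
from h import *
plan([502.8,-27.6,86],-0.91)
c,im=snap('wrist','w6.png')
c,im=snap('side','s2.png')
cv2.imwrite('pics/s2a.png',cv2.resize(im[150:250,290:400,::-1],None,fx=5,fy=5,interpolation=2))
E
```

```text
t 9.55 q [-0.75  0.45  0.9   2.05 -0.47  0.85 -0.63] p [504.3 -28.9  86.8] yawY -1.049 xax [ 0.004 -0.001 -1.   ] F [-0.2 -0.3 -2.2] T [0.01 0.22 0.09] w 12.4
tool shift [ 0.8 -1.8  0.6]
rotvec [-0.139 -0.003 -0.003]
```

View pics/w6.png

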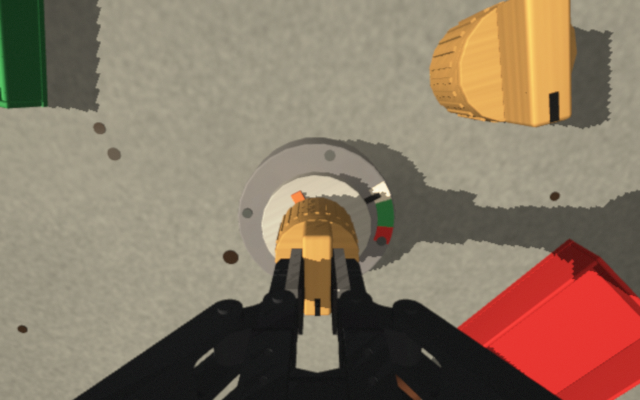

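View pics/s2a.png

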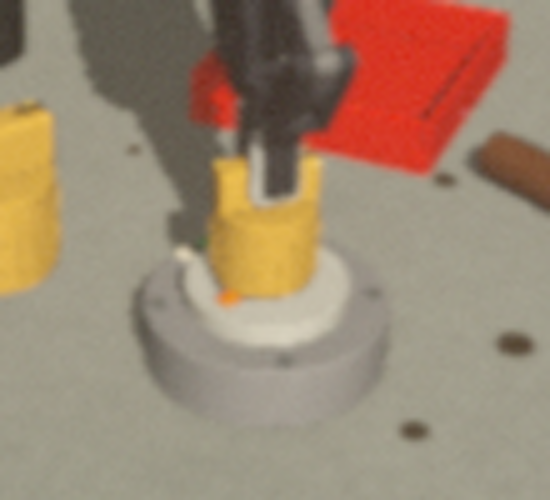

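```bash
cat >> h.py <<'E'
def zoom(n,f,u0,v0,w=120,h=100,k=5):
    c,im=snap(n,f+'.png'); cv2.imwrite('pics/'+f+'z.png',cv2.resize(im[v0:v0+h,u0:u0+w,::-1],None,fx=k,fy=k,interpolation=2)); return c
def ang(c,u,v,z=40,C=(502.4,-27.1)):
    p=onz(c,u,v,z); return round(float(np.arctan2(p[1]-C[1],p[0]-C[0])),3),round(float(np.hypot(p[0]-C[0],p[1]-C[1])),1)
E
python3 - <<'E'
from h import *
a=cv2.imread('pics/w6.png')[130:280,240:400]; cv2.imwrite('pics/w6z.png',cv2.resize(a,None,fx=5,fy=4,interpolation=2)[:600])
E
```

View pics/w6z.png

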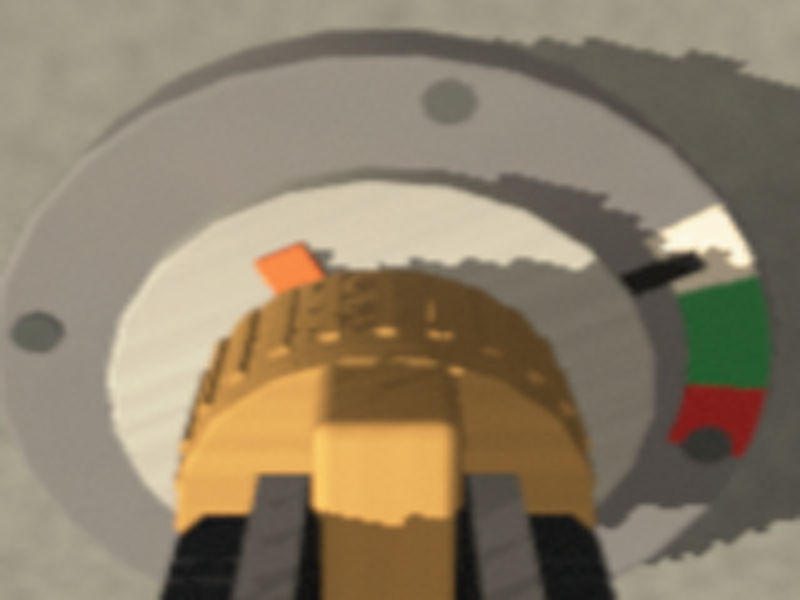

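Call:
step_arm(moves=[[0.2,0,0,0.08,0,0,-1],[0.2,0,0,0.06,0,0,-1],[0,0,0,0,0,0,-1]])

```text
time: 9.95
eef_pos: [504.4, -29.2, 86.8]
orientation: [2.688, 1.566, -0.065]
wrist_force: [-0.6, -0.2, -2.7]
grip_width: 12.6
```

```bash
python3 - <<'E'
from h import *
plan([502.8,-27.6,86])
zoom('wrist','w7',230,130,160,120)
E
```

```text
t 9.95 q [-0.77  0.47  0.93  2.05 -0.5   0.86 -0.74] p [504.4 -29.2  86.8] yawY -1.182 xax [ 0.005 -0.    -1.   ] F [-0.6 -0.2 -2.7] T [-0.16  0.16  0.19] w 12.6
tool shift [ 0.7 -2.1  0.8]
```

View pics/w7z.png

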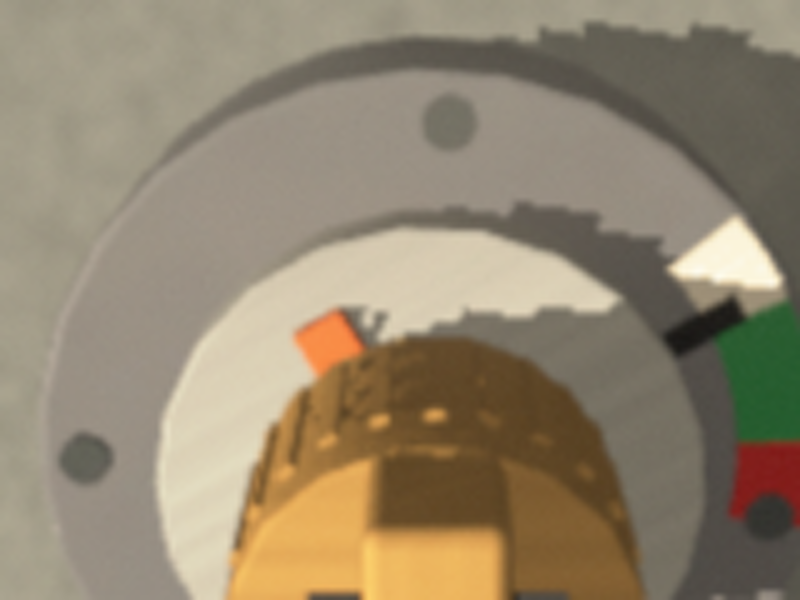

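Call:
step_arm(moves=[[0.3,-0.3,0,0.06,0,0,-1],[0.2,-0.3,0,0.06,0,0,-1],[0,0,0,0.04,0,0,-1],[0,0,0,0,0,0,-1]])

```text
time: 10.4
eef_pos: [504.3, -29.5, 86.6]
orientation: [2.703, 1.565, -0.201]
wrist_force: [-0.7, -0.7, -0.5]
grip_width: 12.4
```

```bash
python3 - <<'E'
from h import *
plan([502.8,-27.6,86])
zoom('wrist','w8',230,130,160,120)
c,im=snap('side','s3.png')
cv2.imwrite('pics/s3a.png',cv2.resize(im[150:250,290:400,::-1],None,fx=5,fy=5,interpolation=2))
E
```

```text
t 10.4 q [-0.79  0.49  0.97  2.05 -0.53  0.87 -0.86] p [504.3 -29.5  86.6] yawY -1.333 xax [ 0.005 -0.001 -1.   ] F [-0.7 -0.7 -0.5] T [-0.21  0.1   0.21] w 12.4
tool shift [ 0.6 -2.2  1. ]
```

View pics/w8z.png

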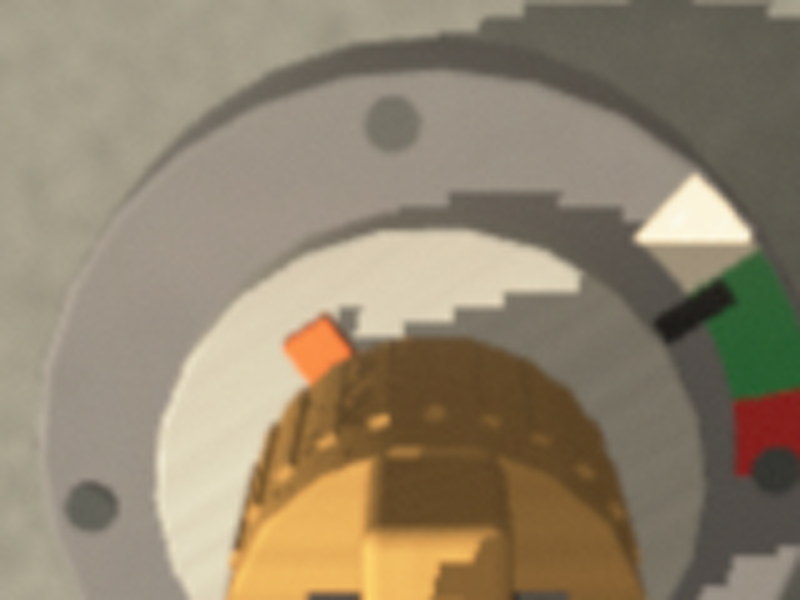

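View pics/s3a.png

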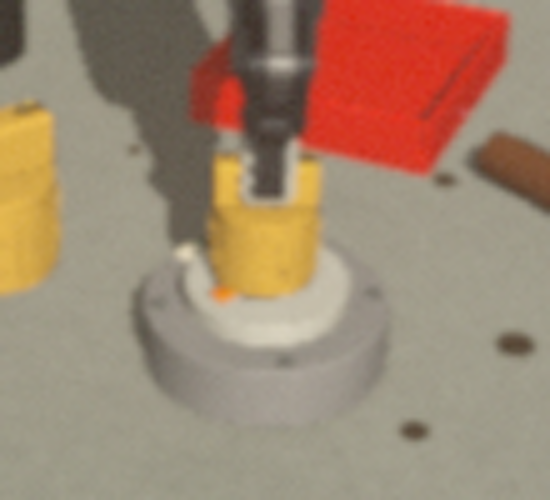

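```bash
python3 - <<'E'
from h import *
c=calibration('wrist')
print('disc L/R/T check')
C=(502.4,-27.1)
f=lambda x,y:(230+x/5,130+y/5)
for n,(x,y),z in [('ptr in',(665,332),38),('ptr out',(728,288),38),('wg out',(758,250),30),('wg in',(708,310),30),('gr out',(800,390),30),('gr in',(737,403),30),('w0 out',(697,175),30),('w0 in',(635,238),30),('tt',(318,348),43)]:
    print(n,ang(c,*f(x,y),z))
E
```

```text
disc L/R/T check
ptr in (-0.726, 38.5)
ptr out (-0.717, 48.1)
wg out (-0.731, 53.9)
wg in (-0.806, 44.4)
gr out (-1.12, 52.5)
gr in (-1.122, 44.0)
w0 out (-0.489, 54.1)
w0 in (-0.485, 42.9)
tt (0.748, 24.7)
```

```bash
python3 - <<'E'
from h import *
o,M=st(); c=calibration('wrist'); E=np.eye(4);E[:3,:3]=M;E[:3,3]=o['eef_pos']; X=np.linalg.inv(E)@np.array(c['T']); np.save('X.npy',X)
def at(p,r):
    E=np.eye(4);E[:3,:3]=Rr.from_euler('xyz',r).as_matrix();E[:3,3]=p; d=dict(c);d['T']=E@X;return d
c6=at([504.3,-28.9,86.8],[2.448,1.567,-.172]); c7=at([504.4,-29.2,86.8],[2.688,1.566,-.065])
f=lambda x,y:(230+x/5,130+y/5); g=lambda x,y:(240+x/5,130+y/4)
for n,(x,y),z in [('ptr in',(672,345),38),('ptr out',(740,308),38),('gr in',(738,443),30),('gr out',(800,442),30),('w0 in',(668,270),30),('w0out',(738,215),30),('tt',(332,345),43)]: print(7,n,ang(c7,*f(x,y),z))
for n,(x,y),z in [('ptr in',(628,283),38),('ptr out',(700,262),38),('gr in',(685,387),30),('gr out',(765,390),30),('w0out',(720,207),30),('tt',(290,267),43)]: print(6,n,ang(c6,*g(x,y),z))
E
```

```text
t 10.5 q [-0.79  0.49  0.97  2.05 -0.53  0.87 -0.86] p [504.3 -29.5  86.6] yawY -1.333 xax [ 0.005 -0.001 -1.   ] F [-0.1 -0.2 -1.8] T [-0.26  0.12  0.23] w 12.3
7 ptr in (-0.633, 38.1)
7 ptr out (-0.636, 47.8)
7 gr in (-1.111, 43.5)
7 gr out (-1.12, 51.9)
7 w0 in (-0.484, 42.8)
7 w0out (-0.483, 54.2)
7 tt (0.838, 24.1)
6 ptr in (-0.543, 37.9)
6 ptr out (-0.57, 47.4)
6 gr in (-1.126, 43.3)
6 gr out (-1.121, 54.3)
6 w0out (-0.49, 54.0)
6 tt (0.921, 24.7)
```

Call:
step_arm(moves=[[0,-1.2,0.6,0,0,0,-1],[0,-1.2,0.6,0,0,0,-1],[0.3,-0.5,0.3,0.05,0,0,-1],[0,0,0,0,0,0,-1]])

```text
time: 10.9
eef_pos: [503.9, -29.2, 86.6]
orientation: [2.496, 1.559, -0.456]
wrist_force: [0.1, -0.7, -3.7]
grip_width: 12.5
```

```bash
python3 - <<'E'
from h import *
plan([502.8,-27.6,86])
zoom('wrist','w9',230,130,160,120)
E
```

```text
t 10.9 q [-0.81  0.49  0.99  2.05 -0.54  0.87 -0.9 ] p [503.9 -29.2  86.6] yawY -1.381 xax [ 0.01  -0.005 -1.   ] F [ 0.1 -0.7 -3.7] T [-0.46 -0.08  0.29] w 12.5
tool shift [ 0.6 -1.8  0.8]
```

View pics/w9z.png

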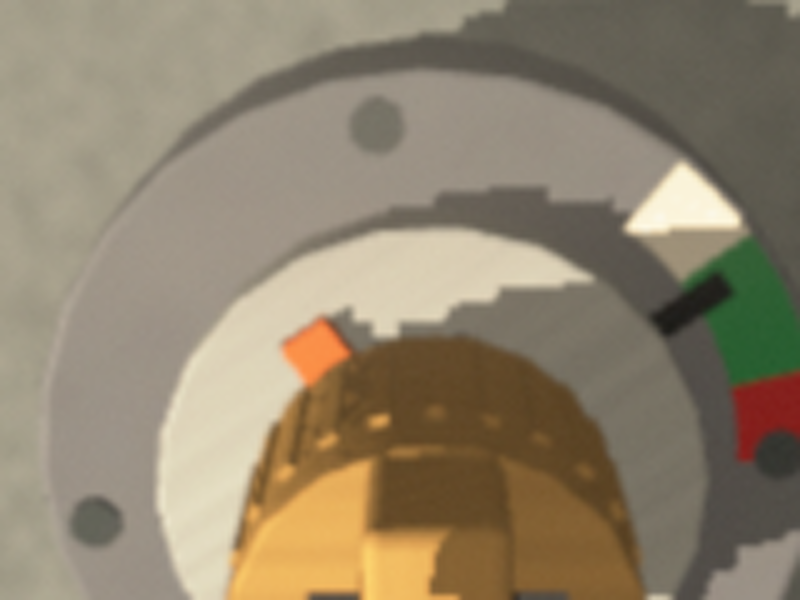

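Call:
step_arm(moves=[[0,0,0,-0.12,0,0,-1],[0,0,0,-0.12,0,0,-1],[0,0,0,0,0,0,-0.4],[0,0,0,0,0,0,-0.4],[0,0,0,0,0,0,-0.4]])

```text
time: 11.45
eef_pos: [504.2, -26.9, 87.2]
orientation: [2.669, 1.56, -0.036]
wrist_force: [-0.3, 0.4, -0.1]
grip_width: 25.8
```

```bash
python3 - <<'E'
from h import *
o,M=st()
c,im=snap('wrist','w10.png')
cv2.imwrite('pics/w10z.png',cv2.resize(im[140:340,220:420,::-1],None,fx=3,fy=3,interpolation=2))
e=np.array([0,0,-1.]); y=M[:,1].copy(); print(np.arctan2(y[1],y[0]))
plan([503.5,-28.5,86.6],np.arctan2(y[1],y[0]))
E
```

```text
t 11.45 q [-0.77  0.46  0.92  2.05 -0.49  0.85 -0.7 ] p [504.2 -26.9  87.2] yawY -1.134 xax [ 0.011 -0.    -1.   ] F [-0.3  0.4 -0.1] T [0.02 0.07 0.04] w 25.8
-1.134028529504009
t 11.5 q [-0.77  0.46  0.92  2.05 -0.49  0.85 -0.7 ] p [504.3 -26.9  87.3] yawY -1.134 xax [ 0.011 -0.001 -1.   ] F [ 0.7 -0.7 -0.1] T [-0.   -0.03  0.  ] w 25.5
tool shift [0.6 1.1 1.4]
rotvec [ 0.    -0.009 -0.005]
```

View pics/w10z.png

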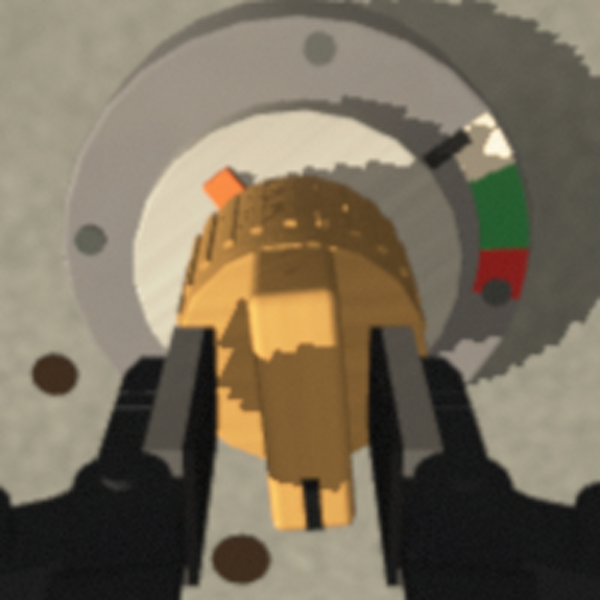

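```bash
python3 - <<'E'
from h import *
o,M=st(); c=calibration('wrist')
f=lambda x,y:(220+x/3,140+y/3)
a=onz(c,*f(292.5,292),99.5);b=onz(c,*f(315,526.5),99.5)
m=(a+b)/2; yaw=np.arctan2(*(a-b)[[1,0]])
print('mid',m.round(1),'len',np.linalg.norm(a-b),'ang',yaw,'home -0.49 mod pi; a=',(yaw+0.49)%np.pi)
print('rel yaw needed', yaw-np.pi/2)
plan([m[0],m[1],86.5],yaw-np.pi/2)
E
```

```text
t 11.5 q [-0.77  0.46  0.92  2.05 -0.49  0.85 -0.7 ] p [504.3 -26.9  87.3] yawY -1.134 xax [ 0.011 -0.001 -1.   ] F [ 0.7 -0.7 -0.1] T [-0.   -0.03  0.  ] w 25.5
mid [505.1 -28.4  99.5] len 42.783935486458006 ang 0.5241459084496455 home -0.49 mod pi; a= 1.0141459084496454
rel yaw needed -1.046650418345251
t 11.5 q [-0.77  0.46  0.92  2.05 -0.49  0.85 -0.7 ] p [504.3 -26.9  87.3] yawY -1.134 xax [ 0.011 -0.001 -1.   ] F [ 0.7 -0.7 -0.1] T [-0.   -0.03  0.  ] w 25.5
tool shift [ 0.8  1.7 -0.1]
rotvec [-0.087 -0.009 -0.005]
```

Call:
step_arm(moves=[[0.4,1.5,0,-0.087,-0.009,-0.005,-0.4],[0.3,0.2,0,0,0,0,-0.4],[0,0,0,0,0,0,-0.4]])

```text
time: 11.8
eef_pos: [505.3, -27.9, 86.7]
orientation: [-3.065, 1.57, 0.599]
wrist_force: [-1.6, 0.6, -0.7]
grip_width: 25.5
```

```bash
python3 - <<'E'
from h import *
plan([504.6,-28.4,86.5],-1.047)
E
```

```text
t 11.8 q [-0.74  0.46  0.89  2.04 -0.47  0.86 -0.63] p [505.3 -27.9  86.7] yawY -1.048 xax [ 0.  0. -1.] F [-1.6  0.6 -0.7] T [-0.01  0.02  0.01] w 25.5
tool shift [0.2 0.1 0.8]
rotvec [-0.001 -0.     0.   ]
```

Aligned and force-free. I'll grip again and turn clockwise in small steps.

Call:
step_arm(moves=[[0,0,0.7,0,0,0,-1],[0,0,0,0,0,0,-1],[0,0,0,0,0,0,-1],[0,0,0,0,0,0,-1]])

```text
time: 12.2
eef_pos: [504.9, -28.2, 87.0]
orientation: [2.552, 1.569, -0.07]
wrist_force: [-0.1, 0.1, 0.9]
grip_width: 12.3
```

```bash
python3 - <<'E'
from h import *
st()
E
```

```text
t 12.2 q [-0.75  0.46  0.9   2.04 -0.47  0.86 -0.63] p [504.9 -28.2  87. ] yawY -1.051 xax [ 0.001 -0.    -1.   ] F [-0.1  0.1  0.9] T [-0.1  -0.01  0.07] w 12.3
```

Call:
step_arm(moves=[[0.2,0,0,0.08,0,0,-1],[0.2,0,0,0.08,0,0,-1],[0,0,0,0,0,0,-1]])

```text
time: 12.5
eef_pos: [505.0, -28.6, 87.0]
orientation: [2.533, 1.569, -0.254]
wrist_force: [-0.1, -0.4, 1.4]
grip_width: 11.9
```

```bash
python3 - <<'E'
from h import *
st()
zoom('wrist','w11',230,130,160,120)
E
```

```text
t 12.5 q [-0.77  0.48  0.94  2.04 -0.5   0.87 -0.77] p [505.  -28.6  87. ] yawY -1.216 xax [ 0.002 -0.    -1.   ] F [-0.1 -0.4  1.4] T [-0.02  0.02  0.08] w 11.9
```

View pics/w11z.png

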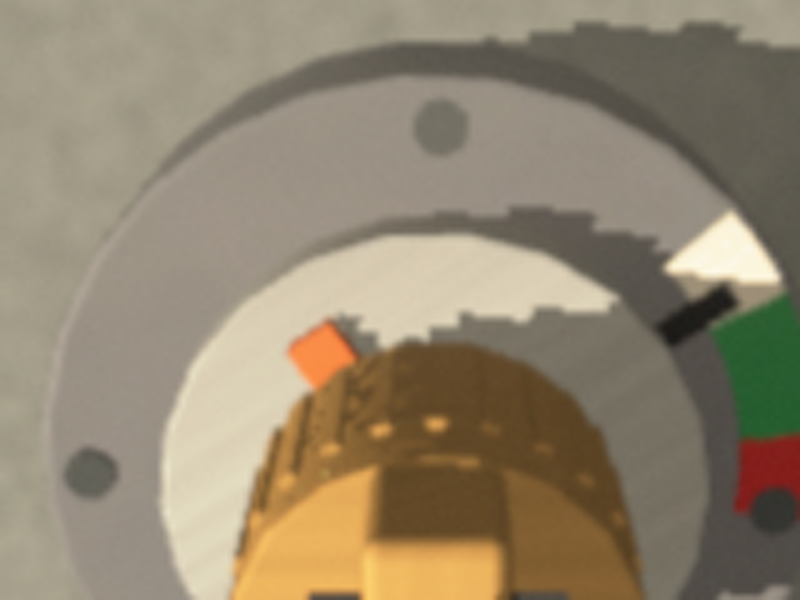

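Call:
step_arm(moves=[[0.1,0,0,0.07,0,0,-1],[0.1,0,0,0.07,0,0,-1],[0.1,0,0,0.07,0,0,-1],[0,0,0,0.07,0,0,-1],[0,0,0,0,0,0,-1]])

```text
time: 13.05
eef_pos: [505.1, -29.1, 86.8]
orientation: [2.187, 1.568, -0.876]
wrist_force: [-0.5, -0.6, 0.4]
grip_width: 12.4
```

```bash
python3 - <<'E'
from h import *
st()
zoom('wrist','w12',230,130,160,120)
c,im=snap('side','s4.png')
cv2.imwrite('pics/s4a.png',cv2.resize(im[160:240,300:390,::-1],None,fx=6,fy=6,interpolation=2))
E
```

```text
t 13.05 q [-0.82  0.51  1.01  2.04 -0.56  0.89 -0.99] p [505.1 -29.1  86.8] yawY -1.492 xax [ 0.002 -0.002 -1.   ] F [-0.5 -0.6  0.4] T [-0.08 -0.03  0.35] w 12.4
```

View pics/w12z.png

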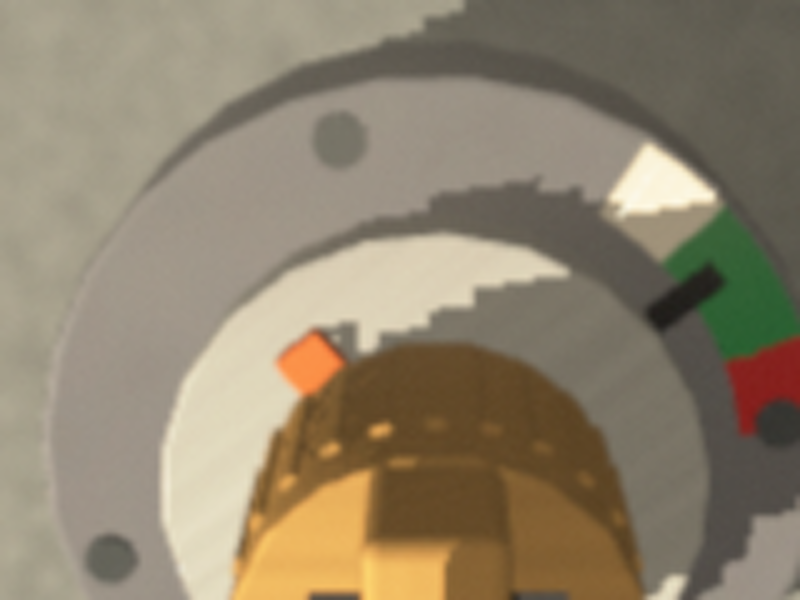

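View pics/s4a.png

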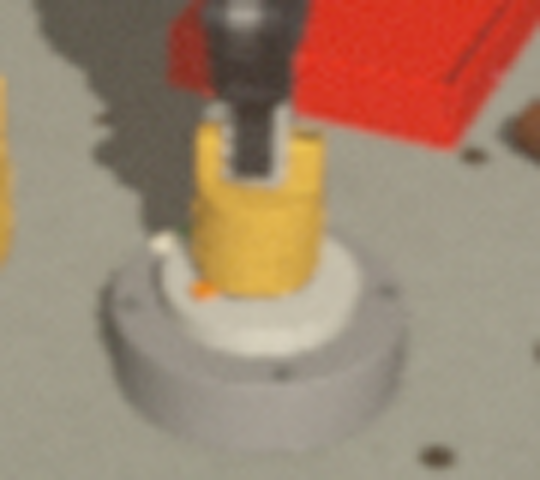

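Pointer mid-green at crop (685,297), about 0.39 on the dial. The cap and spindle now turn together 1:1, the tell-tale at side crop (203,290) is still up, and the rim is about 5 mm above the seat. The cap stopped short, so it's burred and goes in the red tray. Unscrewing.

Call:
step_arm(moves=[[0,0,0,-0.13,0,0,-1],[0,0,0,-0.13,0,0,-1],[0,0,0,-0.13,0,0,-1],[-0.3,0,0,-0.13,0,0,-1],[-0.4,0,0,-0.13,0,0,-1],[-0.5,0,0,-0.13,0,0,-1],[0,0,0,0,0,0,-1]])

```text
time: 13.85
eef_pos: [503.6, -27.7, 87.4]
orientation: [-2.76, 1.569, 1.279]
wrist_force: [-0.1, 0.0, -0.0]
grip_width: 12.0
```

```bash
python3 - <<'E'
from h import *
o,M=st(); plan([504.2,-28.5,89],np.arctan2(M[1,1],M[0,1]))
E
```

```text
t 13.85 q [-0.68  0.41  0.8   2.04 -0.4   0.84 -0.32] p [503.6 -27.7  87.4] yawY -0.673 xax [ 0.001  0.002 -1.   ] F [-0.1  0.  -0. ] T [-0.1  -0.05 -0.  ] w 12.0
t 13.85 q [-0.68  0.41  0.8   2.04 -0.4   0.84 -0.32] p [503.6 -27.7  87.4] yawY -0.673 xax [ 0.001  0.002 -1.   ] F [-0.1  0.  -0. ] T [-0.1  -0.05 -0.  ] w 12.0
tool shift [-1.6  1.   0.3]
rotvec [-0.    -0.002  0.001]
```

Call:
step_arm(moves=[[-0.5,0.5,0,-0.13,0,0,-1],[-0.5,0,0,-0.13,0,0,-1],[-0.5,0,0,-0.13,0,0,-1],[-0.5,0,0,-0.13,0,0,-1],[-0.5,0,0,-0.13,0,0,-1],[0,0,0,0,0,0,-1]])

```text
time: 14.45
eef_pos: [502.3, -27.9, 89.0]
orientation: [-2.677, 1.567, 2.021]
wrist_force: [1.1, 0.0, 0.0]
grip_width: 11.7
```

```bash
python3 - <<'E'
from h import *
o,M=st(); plan([503.7,-28.3,89],np.arctan2(M[1,1],M[0,1]))
E
```

```text
t 14.45 q [-0.55  0.37  0.63  2.04 -0.3   0.83  0.24] p [502.3 -27.9  89. ] yawY -0.015 xax [-0.002  0.004 -1.   ] F [1.1 0.  0. ] T [ 0.01  0.03 -0.07] w 11.7
t 14.45 q [-0.55  0.37  0.63  2.04 -0.3   0.83  0.24] p [502.3 -27.9  89. ] yawY -0.015 xax [-0.002  0.004 -1.   ] F [1.1 0.  0. ] T [ 0.01  0.03 -0.07] w 11.7
tool shift [-0.   1.4  0.4]
rotvec [-0.    -0.004  0.002]
```

Call:
step_arm(moves=[[-0.4,0.7,0,-0.13,0,0,-1],[-0.4,0.5,0,-0.13,0,0,-1],[-0.4,0,0,-0.13,0,0,-1],[-0.4,0,0,-0.1,0,0,-1],[-1,0,0,0,0,0,-1],[-1,0,0,0,0,0,-1]])

```text
time: 15.05
eef_pos: [500.8, -28.6, 92.0]
orientation: [-2.577, 1.561, 2.599]
wrist_force: [0.5, -0.8, -3.9]
grip_width: 11.9
```

```bash
python3 - <<'E'
from h import *
o,M=st(); plan([503.7,-28.3,95],np.arctan2(M[1,1],M[0,1]))
E
```

```text
t 15.05 q [-0.46  0.34  0.53  2.03 -0.24  0.83  0.66] p [500.8 -28.6  92. ] yawY 0.463 xax [-0.008  0.005 -1.   ] F [ 0.5 -0.8 -3.9] T [ 0.02 -0.06  0.02] w 11.9
t 15.05 q [-0.46  0.34  0.53  2.03 -0.24  0.83  0.66] p [500.8 -28.6  92. ] yawY 0.463 xax [-0.008  0.005 -1.   ] F [ 0.5 -0.8 -3.9] T [ 0.02 -0.06  0.02] w 11.9
tool shift [-3.   2.7  1.1]
rotvec [-0.    -0.008  0.005]
```

Free: Fz is back to the cap's weight. Straight up.

Call:
step_arm(moves=[[-2,2,1,0,-0.008,0.005,-1],[-3,0,0,0,0,0,-1],[-5,0,0,0,0,0,-1],[-10,0,0,0,0,0,-1],[-20,0,0,0,0,0,-1],[-25,0,0,0,0,0,-1],[0,0,0,0,0,0,-1]])

```text
time: 15.75
eef_pos: [502.1, -28.4, 160.1]
orientation: [-1.529, 1.568, -2.645]
wrist_force: [1.2, 0.7, -2.6]
grip_width: 12.3
```

```bash
python3 - <<'E'
from h import *
o,M=st()
c,im=snap('wrist','w13.png'); np.save('w13T.npy',c['T'])
snap('side','s5.png')
E
```

```text
t 15.75 q [-0.52  0.24  0.57  1.98 -0.15  0.97  0.58] p [502.1 -28.4 160.1] yawY 0.455 xax [-0.002 -0.001 -1.   ] F [ 1.2  0.7 -2.6] T [-0.04 -0.1  -0.02] w 12.3
```

View pics/w13.png

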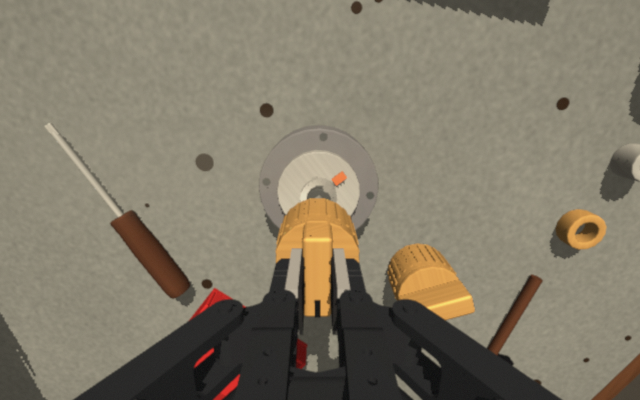

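View pics/s5.png

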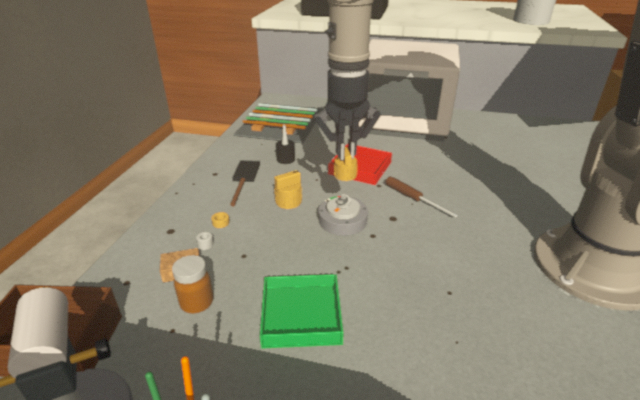

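```bash
python3 - <<'E'
from h import *
def rect(f):
    im=cv2.imread('pics/'+f); b,g,r=[im[:,:,i].astype(int) for i in range(3)]
    m=((r>90)&(g<0.4*r)&(b<0.4*r)).astype(np.uint8); n,l,s,_=cv2.connectedComponentsWithStats(m); k=1+np.argmax(s[1:,4])
    cs,_=cv2.findContours((l==k).astype(np.uint8),0,2); h=cv2.convexHull(max(cs,key=cv2.contourArea))
    for e in np.arange(1,12,.5):
        p=cv2.approxPolyDP(h,e,True)
        if len(p)<=4: break
    return s[k],p[:,0]
c=calibration('top'); bx,p=rect('top0.png'); print(bx,p.tolist())
w=np.array([onz(c,*q,30) for q in p]); print(w.round(1),w.mean(0).round(1),[round(np.linalg.norm(w[i]-w[i-1]),1) for i in range(len(w))])
c=calibration('side'); bx,p=rect('side0.png'); print(bx,p.tolist()); w=np.array([onz(c,*q,30) for q in p]); print(w.round(1),w.mean(0))
E
```

```text
[ 394  209   64   63 3044] [[404, 209], [457, 219], [449, 271], [394, 261]]
[[ 577.6 -217.5   30. ]
 [ 552.7 -342.2   30. ]
 [ 430.8 -316.3   30. ]
 [ 454.9 -189.3   30. ]] [ 504.  -266.4   30. ] [np.float64(125.9), np.float64(127.2), np.float64(124.6), np.float64(129.3)]
[ 328  145   62   39 1508] [[347, 145], [389, 154], [374, 183], [329, 173]]
[[ 552.1 -326.6   30. ]
 [ 434.3 -301.3   30. ]
 [ 452.7 -148.    30. ]
 [ 566.7 -168.3   30. ]] [ 501.46449489 -236.06041936   30.        ]
```

Call:
step_arm(moves=[[0,-17,34,0,0,0,-1],[0,-17,34,0,0,0,-1],[0,-17,34,0,0,0,-1],[0,-17,34,0,0,0,-1],[0,-17,34,0,0,0,-1],[0,0,0,-0.14,0,0,-1],[0,0,0,-0.14,0,0,-1],[0,0,0,-0.14,0,0,-1],[0,0,0,-0.14,0,0,-1],[0,0,0,-0.14,0,0,-1],[0,0,0,-0.14,0,0,-1],[0,0,0,-0.14,0,0,-1],[0,0,0,-0.14,0,0,-1],[0,0,0,0,0,0,-1]])

```text
time: 17.25
eef_pos: [484.2, -220.1, 136.2]
orientation: [2.969, 1.526, 3.017]
wrist_force: [0.0, 0.5, -2.4]
grip_width: 12.2
```

```bash
python3 - <<'E'
from h import *
o,M=st()
c,im=snap('wrist','w14.png'); np.save('w14T.npy',c['T'])
plan([504,-266,150],np.arctan2(M[1,1],M[0,1]))
E
```

```text
t 17.25 q [ 0.02  0.33  0.39  1.9  -0.13  0.98  2.09] p [ 484.2 -220.1  136.2] yawY 1.62 xax [-0.045  0.006 -0.999] F [ 0.   0.5 -2.4] T [ 0.01 -0.07  0.01] w 12.2
t 17.3 q [ 0.02  0.33  0.39  1.9  -0.13  0.98  2.09] p [ 484.  -220.   136.1] yawY 1.617 xax [-0.045  0.006 -0.999] F [-0.4  0.5 -3.5] T [-0.01 -0.05 -0.02] w 12.4
tool shift [-15.1 -46.8  17.2]
rotvec [-0.002 -0.045 -0.008]
```

View pics/w14.png

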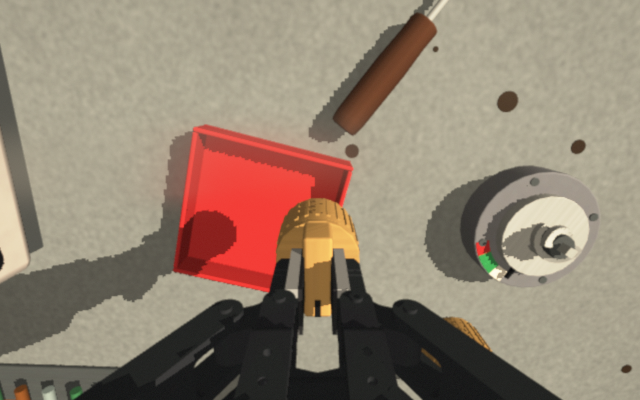

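```bash
python3 - <<'E'
from h import *
c=calibration('wrist'); c['T']=np.load('w14T.npy')
t=calibration('top')
P=[onz(c,*q,30) for q in ((200,126),(352,163),(175,270))]
print(np.round(P,1),np.linalg.norm(P[0]-P[1]),np.linalg.norm(P[0]-P[2]),((P[1]+P[2])/2).round(1))
# height by triangulation: near corner
print(tri([ray(c,352,163),ray(t,394,264)]),tri([ray(c,200,126),ray(t,451,271)]))
E
```

```text
[[ 426.9 -312.2   30. ]
 [ 450.2 -192.5   30. ]
 [ 552.6 -341.1   30. ]] 121.91291616130935 129.0313380351221 [ 501.4 -266.8   30. ]
(array([ 449.83589867, -190.9811432 ,   22.95574723]), [np.float64(1.6433845689175595), np.float64(1.6433845689175897)]) (array([ 435.78702151, -357.536822  ,  -95.38804562]), [np.float64(2.1538267219776213), np.float64(2.1538267219774707)])
```

Call:
step_arm(moves=[[-5,-24,9,0,-0.02,-0.004,-1],[-5,-23,9,0,-0.02,-0.004,-1],[0,0,0,0,0,0,-1],[0,0,0,0,0,0,-1]])

```text
time: 17.7
eef_pos: [503.0, -265.3, 141.7]
orientation: [2.88, 1.56, 2.917]
wrist_force: [0.5, 1.1, -2.4]
grip_width: 11.8
```

```bash
python3 - <<'E'
from h import *
plan([502,-266,60],1.6)
E
```

```text
t 17.7 q [ 0.09  0.37  0.4   1.83 -0.17  0.98  2.17] p [ 503.  -265.3  141.7] yawY 1.608 xax [-0.011  0.002 -1.   ] F [ 0.5  1.1 -2.4] T [ 0.04 -0.05 -0.04] w 11.8
tool shift [81.7 -0.9 -0.1]
rotvec [ 0.008 -0.01  -0.003]
```

Call:
step_arm(moves=[[25,0,0,0,-0.01,0,-1],[25,0,0,0,0,0,-1],[20,0,0,0,0,0,-1],[6,0,0,0,0,0,-1],[0,0,0,0,0,0,-1],[0,0,0,0,0,0,-1]])

```text
time: 18.3
eef_pos: [502.3, -259.9, 62.4]
orientation: [2.0, 1.564, 2.034]
wrist_force: [-0.3, 0.1, -1.9]
grip_width: 12.7
```

```bash
python3 - <<'E'
from h import *
plan([502,-266,50],1.6)
E
```

```text
t 18.3 q [ 0.12  0.46  0.37  1.91 -0.23  0.82  2.21] p [ 502.3 -259.9   62.4] yawY 1.605 xax [-0.003  0.006 -1.   ] F [-0.3  0.1 -1.9] T [ 0.   -0.07 -0.03] w 12.7
tool shift [12.3 -6.1 -0.5]
rotvec [ 0.005 -0.003 -0.006]
```

Call:
step_arm(moves=[[5,-5,0,0,-0.003,-0.006,-1],[4,0,0,0,0,0,-1],[3,0,0,0,0,0,-1],[0,0,0,0,0,0,-1]])

```text
time: 18.7
eef_pos: [504.5, -266.1, 52.2]
orientation: [-0.37, 1.565, -0.336]
wrist_force: [-0.1, 0.2, -3.3]
grip_width: 12.3
```

```bash
python3 - <<'E'
from h import *
plan([502,-266,46.5],1.6)
E
```

```text
t 18.7 q [ 0.13  0.48  0.36  1.91 -0.23  0.79  2.22] p [ 504.5 -266.1   52.2] yawY 1.604 xax [ 0.005 -0.002 -1.   ] F [-0.1  0.2 -3.3] T [ 0.01  0.05 -0.04] w 12.3
tool shift [ 5.7  0.2 -2.6]
rotvec [0.004 0.005 0.002]
```

Call:
step_arm(moves=[[2,0,-1,0,0.005,0,-1],[1.5,0,0,0,0,0,-1],[1,0,0,0,0,0,-1],[0,0,0,0,0,0,-1]])

```text
time: 19.1
eef_pos: [503.8, -266.3, 47.7]
orientation: [-1.309, 1.568, -1.276]
wrist_force: [0.3, -0.2, -2.9]
grip_width: 12.1
```

```bash
python3 - <<'E'
from h import *
plan([502,-266,46.5],1.6)
E
```

```text
t 19.1 q [ 0.13  0.49  0.36  1.91 -0.23  0.78  2.22] p [ 503.8 -266.3   47.7] yawY 1.604 xax [ 0.001 -0.002 -1.   ] F [ 0.3 -0.2 -2.9] T [-0.02  0.06 -0.02] w 12.1
tool shift [ 1.2  0.4 -1.8]
rotvec [0.004 0.001 0.002]
```

Call:
step_arm(moves=[[0.8,0,0,0,0,0,-1],[0.8,0,0,0,0,0,-1],[0,0,0,0,0,0,-1]])

```text
time: 19.4
eef_pos: [503.9, -266.4, 46.3]
orientation: [-1.236, 1.568, -1.203]
wrist_force: [0.2, 0.7, -2.2]
grip_width: 12.4
```

```bash
python3 - <<'E'
from h import *
plan([502,-266,46.5],1.6)
E
```

```text
t 19.4 q [ 0.13  0.49  0.36  1.91 -0.24  0.78  2.22] p [ 503.9 -266.4   46.3] yawY 1.604 xax [ 0.001 -0.002 -1.   ] F [ 0.2  0.7 -2.2] T [0.07 0.04 0.02] w 12.4
tool shift [-0.2  0.4 -1.9]
rotvec [0.004 0.001 0.002]
```

Call:
step_arm(moves=[[0.7,0,0,0,0,0,-1],[0.7,0,0,0,0,0,-1],[0,0,0,0,0,0,-1]])

```text
time: 19.7
eef_pos: [504.0, -266.5, 46.3]
orientation: [-0.926, 1.569, -0.893]
wrist_force: [-0.1, -0.1, -2.6]
grip_width: 12.3
```

```bash
python3 - <<'E'
from h import *
st()
snap('wrist','w15.png')
E
```

```text
t 19.7 q [ 0.13  0.49  0.36  1.91 -0.24  0.78  2.22] p [ 504.  -266.5   46.3] yawY 1.604 xax [ 0.001 -0.001 -1.   ] F [-0.1 -0.1 -2.6] T [0.09 0.07 0.02] w 12.3
```

View pics/w15.png

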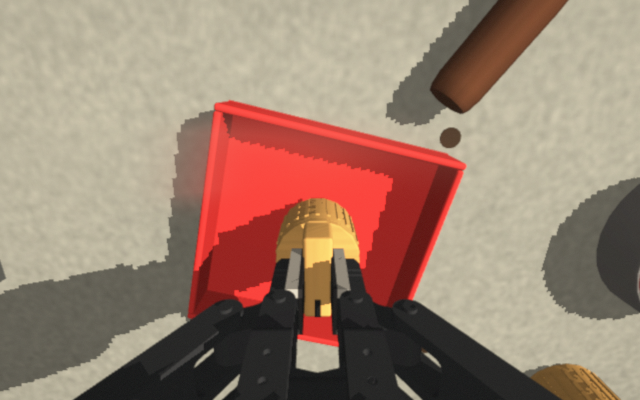

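Call:
step_arm(moves=[[1.5,0,0,0,0,0,-1],[1,0,0,0,0,0,-1],[0,0,0,0,0,0,-1]])

```text
time: 20.05
eef_pos: [504.2, -266.7, 46.4]
orientation: [-0.211, 1.569, -0.178]
wrist_force: [0.9, 0.2, -3.2]
grip_width: 11.8
```

```bash
python3 - <<'E'
from h import *
st()
E
```

```text
t 20.05 q [ 0.13  0.49  0.36  1.91 -0.24  0.78  2.22] p [ 504.2 -266.7   46.4] yawY 1.603 xax [ 0.002 -0.    -1.   ] F [ 0.9  0.2 -3.2] T [-0.04  0.03 -0.01] w 11.8
```

Call:
step_arm(moves=[[0.5,0,0,0,0,0,-1],[0,0,0,0,0,0,-0.5],[0,0,0,0,0,0,-0.3],[0,0,0,0,0,0,-0.3]])

```text
time: 20.45
eef_pos: [505.5, -267.6, 46.1]
orientation: [-0.517, 1.566, -0.484]
wrist_force: [-0.5, -1.2, 0.5]
grip_width: 30.0
```

```bash
python3 - <<'E'
from h import *
st()
snap('wrist','w16.png')
E
```

```text
t 20.45 q [ 0.13  0.49  0.36  1.91 -0.24  0.78  2.22] p [ 505.5 -267.6   46.1] yawY 1.603 xax [ 0.004 -0.002 -1.   ] F [-0.5 -1.2  0.5] T [-0.05 -0.02 -0.03] w 30.0
```

View pics/w16.png

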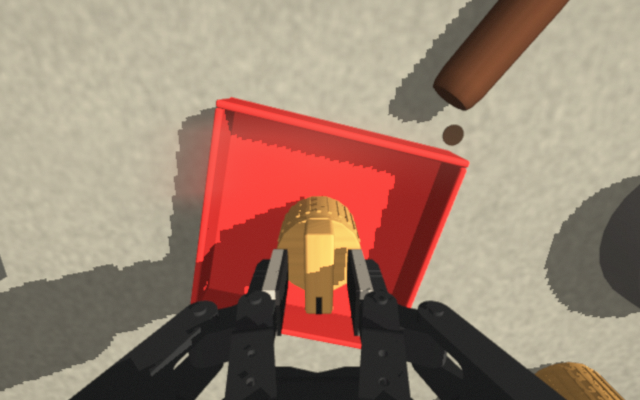

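The cap stands level in the red tray at (318,250), clear of both fingers. Moving straight up and away.

Call:
step_arm(moves=[[-5,0,0,0,0,0,-0.3],[-15,0,0,0,0,0,-0.3],[-30,0,0,0,0,0,-0.3],[-40,0,0,0,0,0,-0.3],[-40,0,0,0,0,0,-0.3],[-40,0,0,0,0,0,-0.3],[-20,0,0,0,0,0,-0.3],[0,0,0,0,0,0,-0.3],[0,0,0,0,0,0,-0.3]])

```text
time: 21.4
eef_pos: [504.6, -268.3, 251.3]
orientation: [-0.455, 1.559, -0.424]
wrist_force: [-0.1, -0.5, -0.9]
grip_width: 29.9
```

```bash
python3 - <<'E'
from h import *
st()
snap('side','s6.png');snap('wrist','w17.png');snap('top','t6.png')
a=cv2.imread('pics/s6.png'); cv2.imwrite('pics/s6z.png',cv2.resize(a[130:250,220:420],None,fx=4,fy=4,interpolation=2))
E
```

```text
t 21.4 q [ 0.06  0.25  0.43  1.72 -0.12  1.18  2.12] p [ 504.6 -268.3  251.3] yawY 1.601 xax [ 0.01  -0.005 -1.   ] F [-0.1 -0.5 -0.9] T [-0.01  0.02  0.  ] w 29.9
```

View pics/s6z.png

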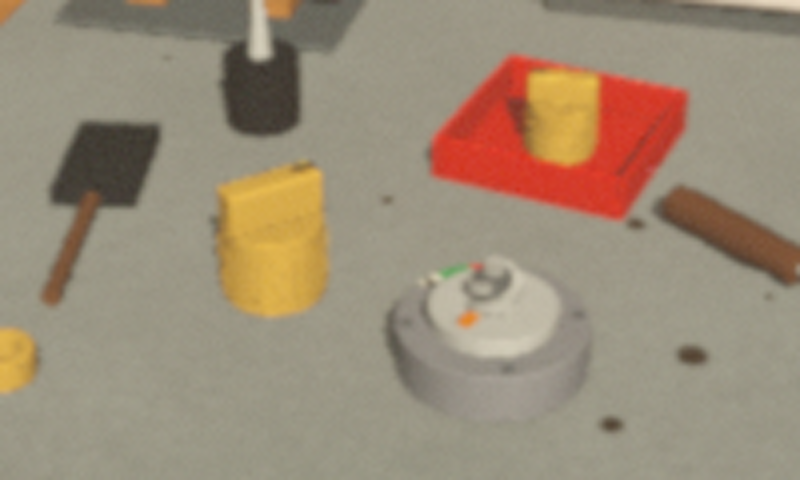

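View pics/w17.png

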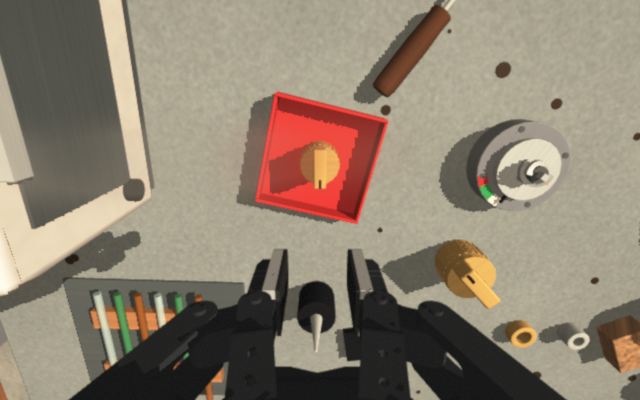

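View pics/t6.png

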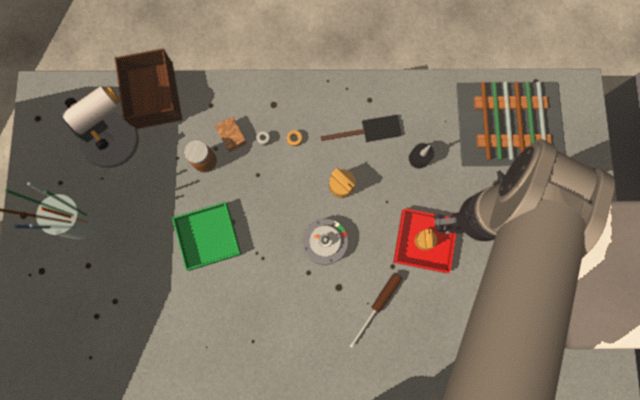

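The cap stands upright in the red tray at side crop (562,115), the other things haven't moved, the pointer is at zero and the tell-tale is still up. Handing in.

```bash
python3 - <<'E'
from h import *
print(order.finish_job()); print(get_obs()['time'])
E
```

```text
the job is handed in; nothing more can be done
None
the job is handed in; nothing more can be done
```

The smaller brass cap stopped short on the gauge, so I judged it burred and stood it upright in the red tray. I handed the job in at about 21 s.

**Gauge result:**
- **Stop position:** the cap stopped about 1 rad before home, with its rim about 5 mm above the seat. The tell-tale stayed up.
- **Tightening:** the last picture before unscrewing showed the pointer inside the green band, at about 0.39. It never came near the red.
- **Regrip:** on the first try, with the tool about 2 mm off-centre, the cap still crept slightly on the thread as I turned. I let go, recentred and gripped again. It then stopped at the same angle, with the spindle turning almost one-to-one with the cap.

**Last checks:**
- The cap is upright near the middle of the red tray, and the gripper is open and well clear above it.
- The pointer is back at zero, the tell-tale is up, and the other things look unmoved in the pictures.

**Disagreements:**
- A rough reading from the side camera put the gauge and red tray 10–30 mm off in y, so I used the wrist and top cameras, which agreed to within 2–3 mm.
- The wrist force did not clearly show the cap touching the tray floor. I judged that from the height no longer dropping, at 46.3 mm against 46.4 expected.

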